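# Nest three upturned domed lids

### The arm

A 6-joint arm with a two-finger parallel gripper is mounted at the origin on a cart in front of the work surface, level with it; the furniture and walls round the work are solid. World frame = base frame: x ahead of the robot, y to its left, z up, the work surface at z = 0. Lengths are in m, angles in rad, forces in N, time in s.
With the tool pointing down it reaches from about 0.4 to 0.825 m from the base axis. Payload 7 kg.
Tool frame: the origin (TCP) lies between the finger pads; the fingertips stand 8 mm ahead of it and the grasp point (between the pads) lies 11 mm behind it (arm.finger_overhang is the distance from the TCP to the fingertips, in m); z points along the fingers, y is the line along which they close (so a half turn about z gives the same grasp; the last joint's range is limited). The gripper opens to 88 mm and grips with 3 to 60 N. Pads are 19 mm wide; open, the fingers measure 130 mm over their backs; the gripper's body (78 mm by 193 mm) begins 47 mm behind the grasp point.
Start: joints at [-0.985, 0.359, 0.012, 0, -1.224, -0.288], TCP at [0.198, -0.645, 0.235] pointing down, gripper open.
Joint ranges: [-3.07, 3.07], [-1.43, 2.12], [-1.02, 1.25], [-3.03, 1.67], [-3.05, -0], [-3.03, 3.03]. Speed limits (rad/s): [2.39, 2.39, 3.01, 3.14, 3.14, 3.14].

### API

Orientations are given as [roll, pitch, yaw] about the fixed x, y, z axes, in that order (R = Rz(yaw) Ry(pitch) Rx(roll)).
In Python, from station import arm gives the robot as it stands.
- The arm moves only by the tool move_arm, never from a script. Its argument "rows" is text: rows parted by semicolons, each of 7 numbers parted by spaces: the turn, a rotation vector about the tool's x, y, z in degrees, then the shift along the tool's x, y, z in m, then the finger opening in m, from 0 to 0.0876. A call has 1 to 8 rows; each row shifts and turns the commanded pose from where the row before left it, along the tool's axes as they then stand; what a row does not reach is not made up. A row lasts 1/8 s, in which the tool goes at most 62.5 mm and 10.7 degrees, less where a joint would pass 70% of its speed; a pose out of reach is approached as far as the arm can. A call is refused whole if a number of a shift passes 0.0625 or a number of a turn 10.7, either way. A call with a gripper value outside its range is refused whole. The fingers move at their own pace and stop on an object; "squeeze" is the grip in N (left out, the last holds). Time passes only in rows, so rows that do not move let the fingers close. It gives the time, the measured TCP pose, the force, the opening and the grip force at its end, in the units of the state.
- arm.get_state(): the state, without advancing time (a new reading comes with each control period).
- arm.grab_frame(name): name is "side" or "top"; returns (picture, depth): 400x640x3 uint8, blue, green, red; 400x640 float32, m along the optical axis (not along the pixel's ray), 0 where there is no reading.
- arm.camera_model(name): a dict with "mtx" (3x3 intrinsics, pixels), "camera_from_world" (4x4, takes a point from world to camera coordinates). Camera axes: x right, y down, z forward; pixel columns grow to the right and rows downward; lengths in m; the calibration is good to about 2 mm. A picture is of the moment at which its call begins. camera_model takes no time and is no camera call.
- arm.job_done(): hands the job in; it is judged then, once.
The state is a dict: "t": time; "q": joint angles; "qd": joint speeds; "joint_efforts": joint torques, N m; "eef_pos": TCP position; "ee_rot": TCP orientation; "force": force on the tool from outside, world axes, zero at the start; "moment": the same for the moment, N m; "width": finger opening in m; "gripper_force": force on a finger pad.
Only numpy, scipy, OpenCV 4.12 (cv2) and the standard library are available. Lean on these libraries where they do the work, as an engineer would, in place of code of your own. Each camera call takes 0.05 s, during which the arm holds its last target. There are 200 camera calls.

### The job

Put the three oblong domed steel lids away as one nested stack: turn the middle-sized lid over and set it, open side up, inside the big upturned lid, lengthwise, and then set the smallest lid, open side up as it already is, inside the middle one. The low wire rack will hold a lid standing on its end while you change your grip. Set the lids down gently instead of dropping them, leave the big lid about where it stands, and do not push the garlic, the lemon or the salt shaker about.

Things in the scene. Friction and masses are not known exactly. Their poses are not given: they have to be found in the camera images.
- large_mid (a point): Big oblong domed steel lid, 130 (x) x 190 (y) x 36 mm, 0.6 kg, loose, upside down on its flat crown, open side up. Point: its centre, 18 mm above the worktop; z up out of the open side, x across, y along. Walls and crown 5 mm thick. Hollow 120 x 180 mm at the rim, 90 x 150 mm at the flat floor, which is 13 mm below this point.
- medium_mid (a point): Middle oblong domed steel lid, 58 (x) x 130 (y) x 42 mm, 0.18 kg, lying dome up. Point: its centre, 21 mm from rim and crown; z out of the crown, x across, y along. Flat parallel long sides (58 apart), upright for 31 mm from the rim: grip across them, at any tilt about x. Flat crown 36 x 108. Bare steel: it pivots in a weak grip or a fast swing. Walls 5 mm, hollow 48 x 120 at the rim, 37 deep.
- small_mid (a point): Smallest oblong domed steel lid, narrow and tall: 38 (x) x 90 (y) x 60 mm, 0.13 kg, standing upside down on its flat crown. Point: its centre, 30 mm above the worktop; z up out of the open side, x across, y along. Flat long sides (38 apart), upright for 40 mm from the rim. Seated in the middle lid, its rim stands 23 mm above that lid's rim.
- rack: Fixed low rack of 6 mm steel wire. Origin: its centre, on the worktop. Two hoops, 84 mm wide (along x), 61 mm high, at y = -33 and +33 mm, leave a slot 60 mm wide along y. Base wires along y at x = -42 and +42 mm. No floor: the middle lid, stood on its end in the slot (width along x, crown facing a hoop), rests on the worktop, may lean a few degrees, reaches 130 mm up.
- garlic: A bulb of garlic, 60 mm wide, 59 mm high, origin under it; a bystander. Behind it stands the fixed black toaster (front at world x = 0.68 m, y from -0.17 to 0.11 m, about 0.2 m high): keep the arm clear of it.
- lemon: A lemon lying down, 78 x 55 mm, 56 mm high, origin under it; a bystander.
- salt_shaker: A salt shaker, 44 mm wide, 90 mm high, origin under it; a bystander. To its left hangs a wall cupboard (beyond world y = 0.43 m, from 0.57 m above the worktop up): keep the arm clear of it.
Not all that is in view belongs to the job. What is shaped like the part that bears medium_mid but purple is not meant.

How it is judged:
On the way:
1. the middle lid lies upside down inside the big lid (z of medium_mid in the frame of large_mid between 0.002 and 0.014 m and x of medium_mid in the frame of large_mid between -0.035 and 0.035 m and y of medium_mid in the frame of large_mid between -0.04 and 0.04 m and angle between medium_mid's own z axis and vertical above 3 rad), for 0.2 s.
At the end, for the whole second after the job is handed in: Middle lid upside down (within 0.14 rad) on the big lid's floor, within 35 mm of centre across, 40 mm along; smallest lid open side up (0.14 rad) on the middle lid's floor, within 10 mm across, 25 mm along; big lid level, within 60 mm of its start; all at rest (all of step 1 and z of small_mid in the frame of medium_mid between -0.019 and -0.009 m and x of small_mid in the frame of medium_mid between -0.01 and 0.01 m and y of small_mid in the frame of medium_mid between -0.025 and 0.025 m and angle between small_mid's own z axis and vertical below 0.14 rad and angle between large_mid's own z axis and vertical below 0.1 rad and distance of large_mid from where it was at the start of the episode below 0.06 m and height (world z) of large_mid below 0.024 m and linear speed of each of lid_large, lid_medium, lid_small below 0.02 m/s); the robot touches nothing.
It fails at once if the garlic, the lemon or the salt shaker is pushed more than 40 mm (distance of any of garlic, lemon, salt_shaker from where it was at the start of the episode above 0.04 m).
It fails at once if the middle or the smallest lid is let fall (moving at over 0.5 m/s, a drop of about 13 mm, with no finger on it) over the lid it goes into ((horizontal distance between medium_mid and large_mid below 0.08 m and contact force between the fingers and lid_medium below 0.1 N and linear speed of lid_medium above 0.5 m/s) or (horizontal distance between small_mid and medium_mid below 0.08 m and contact force between the fingers and lid_small below 0.1 N and linear speed of lid_small above 0.5 m/s)).
It also fails if it takes over 72 s, if anything falls off the work surface, if the arm or the gripper's body presses on something with over 40 N, if the wrist force passes 120 N, or if a joint passes its speed limit or range.

## Working session

There is one attempt and no reset: what is moved stays moved. The work goes in short steps, Python scripts to look and compute and a tool call to move; the robot and the scene stay as the last step left them, time stands still between calls to the robot, and variables do not carry over. Pictures are saved under pics/ and viewed, at most 10 in all, crops included, and the job is handed in when it is done.

Besides the shell and the picture viewer there is one more tool, called after ">>>" as name(argument=value, ...), one argument or row to a line, values as JSON. move_arm: Moves the arm, as the interface text tells. Its arguments: {"type":"object","properties":{"rows":{"type":"string"},"squeeze":{"type":"number"}},"required":["rows"]}

```bash
ls; mkdir -p pics; python3 - <<'E'
from station import arm
import cv2,numpy as np
print(arm.get_state())
for n in("side","top"):
    p,d=arm.grab_frame(n);cv2.imwrite(f"pics/{n}0.png",p);np.save(f"pics/{n}0.npy",d)
    m=arm.camera_model(n);print(n,np.round(m["mtx"],1).tolist(),np.round(m["camera_from_world"],3).tolist())
E
```

```text
pics
{'t': 0.0, 'q': array([-9.84913850e-01,  3.59415576e-01,  1.10358274e-02, -4.00292562e-04,
       -1.22408530e+00, -2.88095524e-01]), 'qd': array([-0.00035144, -0.00084703,  0.0007073 , -0.00173278, -0.00077033,
        0.00035291]), 'joint_efforts': array([ 2.99754516e-03, -5.82716417e+01,  2.93052417e+01,  6.99702457e+00,
        6.89351640e-03, -1.69596965e-04]), 'eef_pos': array([ 0.19788972, -0.64482678,  0.23358506]), 'ee_rot': array([ 3.13988578e+00, -1.13396352e-04, -2.84394194e+00]), 'force': array([0.51059254, 0.14759081, 0.07164174]), 'moment': array([ 0.03293668, -0.02352432,  0.01199259]), 'gripper_force': 0.0, 'width': 0.0871939890770408}
side [[498.6, 0.0, 318.6], [0.0, 498.6, 196.6], [0.0, 0.0, 1.0]] [[0.546, -0.837, 0.01, -0.287], [-0.663, -0.44, -0.606, 0.391], [0.512, 0.324, -0.795, 1.307], [0.0, 0.0, 0.0, 1.0]]
top [[505.2, 0.0, 321.3], [0.0, 505.2, 202.5], [0.0, 0.0, 1.0]] [[-0.024, -1.0, -0.012, 0.025], [-0.982, 0.025, -0.189, 0.538], [0.189, 0.007, -0.982, 1.442], [0.0, 0.0, 0.0, 1.0]]
```

View pics/side0.png

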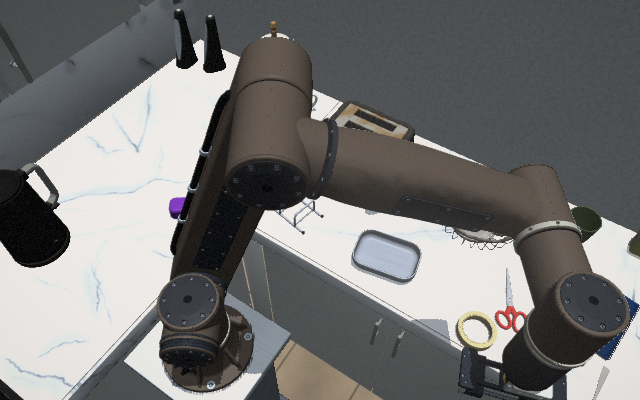

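View pics/top0.png

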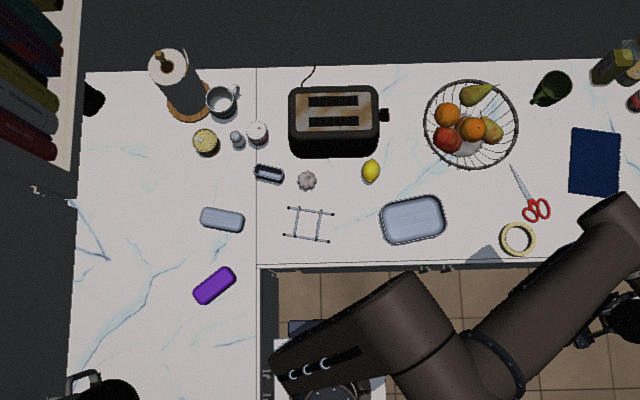

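The top view shows the big lid at about (412,219), the middle lid (222,219), the small lid (269,174), the rack (308,224), the garlic (307,181), the lemon (371,171), the salt shaker near (238,140) and the purple decoy (214,286). The side view is mostly blocked by the arm. Next I'll measure from the top image and its depth.

```bash
cat > h.py <<'E'
from station import arm
import cv2,numpy as np
def cloud(n,d):
    m=arm.camera_model(n);K=m["mtx"];T=np.linalg.inv(m["camera_from_world"])
    v,u=np.indices(d.shape);P=np.stack([(u-K[0,2])/K[0,0]*d,(v-K[1,2])/K[1,1]*d,d],-1)
    return P@T[:3,:3].T+T[:3,3]
def ray(n,px,z):
    m=arm.camera_model(n);T=np.linalg.inv(m["camera_from_world"])
    px=np.atleast_2d(px).astype(float)
    r=np.c_[px,np.ones(len(px))]@np.linalg.inv(m["mtx"]).T@T[:3,:3].T
    return T[:3,3]+r*((z-T[2,3])/r[:,2])[:,None]
E
python3 - <<'E'
from h import *
p=cv2.imread("pics/top0.png");d=np.load("pics/top0.npy");W=cloud("top",d);Z=W[...,2]
print("table z",[round(float(Z[r,c]),4) for r,c in((260,150),(190,180),(250,360),(200,345),(240,260))])
R={'big':(372,188,455,250,.02,.06),'med':(192,200,250,240,.02,.06),'small':(248,158,290,190,.03,.08),'garlic':(292,165,320,197,.02,.08),'lemon':(356,152,385,188,.02,.08),'salt':(228,126,247,152,.03,.12),'salt2':(246,116,270,148,.03,.12),'purple':(188,260,240,310,.02,.06),'rack':(278,200,338,248,.015,.08)}
for k,(a,b,c,e,lo,hi) in R.items():
    M=np.zeros(Z.shape,bool);M[b:e,a:c]=(Z[b:e,a:c]>lo)&(Z[b:e,a:c]<hi)
    q=W[M];
    if len(q)<5: print(k,len(q));continue
    (c0,s,an)=cv2.minAreaRect(q[:,:2].astype(np.float32))
    print(k,len(q),'c',np.round(c0,4),'size',np.round(s,4),round(an,1),'zmax',np.percentile(q[:,2],[50,98]).round(3))
c=p[110:310,180:460];cv2.imwrite("pics/crop1.png",cv2.resize(c,None,fx=2.85,fy=2.85,interpolation=cv2.INTER_CUBIC))
E
```

```text
table z [-0.002, 0.0028, -0.0001, 0.0001, -0.005]
big 416 c [ 0.4872 -0.2609] size [0.1309 0.1911] 11.2 zmax [0.033 0.04 ]
med 824 c [0.5005 0.3097] size [0.1293 0.0588] 77.8 zmax [0.04  0.048]
small 234 c [0.6354 0.1672] size [0.0895 0.0397] 72.9 zmax [0.055 0.064]
garlic 266 c [0.6135 0.0531] size [0.0542 0.0549] 11.1 zmax [0.038 0.053]
lemon 408 c [ 0.6496 -0.1367] size [0.0919 0.0571] 18.6 zmax [0.046 0.067]
salt 198 c [0.7433 0.2527] size [0.0369 0.0579] 18.7 zmax [0.077 0.091]
salt2 447 c [0.7577 0.2001] size [0.0634 0.063 ] 41.9 zmax [0.082 0.09 ]
purple 892 c [0.3058 0.3309] size [0.0587 0.1305] 37.5 zmax [0.04  0.047]
rack 134 c [0.4817 0.0524] size [0.0722 0.0873] 80.3 zmax [0.059 0.066]
```

View pics/crop1.png

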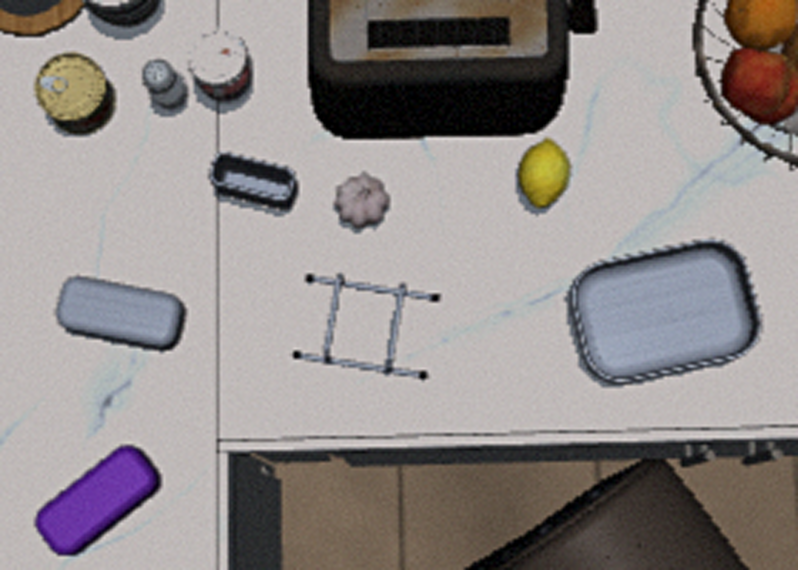

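Sizes and heights match the given values: big lid 131x191, middle 129x59, small 90x40, rack top about 61 mm. Next I need a helper that turns target grasp poses into tool-axis rows, then the approach to the middle lid, with the tool tilted 40° toward −y.

```bash
cat > mv.py <<'E'
# targets: grasp point, g = heading (deg) of lid x, t = lean (deg) of the gripper body toward lid +y side
from station import arm
import numpy as np
from scipy.spatial.transform import Rotation as Ro, Slerp
def rot(g,t):
    g,t=np.radians([g,t]);y=-np.array([np.cos(g),np.sin(g),0]);n=np.array([-np.sin(g),np.cos(g),0])
    z=-(np.cos(t)*np.array([0,0,1])+np.sin(t)*n);return Ro.from_matrix(np.c_[np.cross(y,z),y,z])
def nvec(g): g=np.radians(g);return np.array([-np.sin(g),np.cos(g),0])
def cur():
    s=arm.get_state();R=Ro.from_euler('xyz',s["ee_rot"]);p=np.array(s["eef_pos"])
    return p,R,s
def plan(wps,w):
    """wps: (G,g,t,nrows)"""
    p,R,s=cur();i=0
    for G,g,t,n in wps:
        R1=rot(g,t);p1=np.array(G)+.011*R1.as_matrix()[:,2];p0,R0=p,R;S=Slerp([0,1],Ro.concatenate([R0,R1]))
        for k in range(1,n+1):
            a=k/n;sh=np.round(R.inv().apply(p0+a*(p1-p0)-p),4);rv=np.round(np.degrees((R.inv()*S(a)).as_rotvec()),1)
            p=p+R.apply(sh);R=R*Ro.from_rotvec(np.radians(rv));i+=1
            f="" if abs(sh).max()<=.0625 and np.linalg.norm(rv)<=10.7 else " !!"
            print(" ".join(f"{v:g}" for v in rv),"",*[f"{v:.4f}".rstrip('0').rstrip('.') or '0' for v in sh],f"{w:g}"+f,end="; " if i%8 else ";\n\n")
    print("\nend",p.round(4))
def show():
    p,R,s=cur();z=R.as_matrix()[:,2];y=R.as_matrix()[:,1]
    print("t",round(s["t"],2),"G",(p-.011*z).round(4),"z",z.round(3),"y",y.round(3),"q",np.round(s["q"],2),"F",np.round(s["force"],1),"w",round(s["width"],4),"gf",round(s["gripper_force"],1))
E
python3 - <<'E'
from mv import *
show()
R=rot(-12.2,-40);G=np.array([.4963,.2902,.025]);z=R.as_matrix()[:,2]
plan([((.45,-.3,.26),-30,0,9),((.50,.02,.26),-12,-20,7),(G-.10*z,-12.2,-40,8)],.085)
E
```

```text
t 0.1 G [ 0.1979 -0.6449  0.2447] z [-0.001  0.001 -1.   ] y [-0.293  0.956  0.001] q [-0.98  0.36  0.01 -0.   -1.22 -0.29] F [ 0.3 -0.2  0.7] w 0.0877 gf 0.0
0 0 -4.8  -0.038 0.0284 -0.0017 0.085; 0 0 -4.7  -0.0403 0.0252 -0.0016 0.085; 0 0 -4.8  -0.0422 0.0217 -0.0017 0.085; 0 0 -4.8  -0.0438 0.0182 -0.0016 0.085; 0 0 -4.8  -0.0453 0.0144 -0.0017 0.085; 0.1 0 -4.7  -0.0462 0.0106 -0.0017 0.085; -0 0 -4.8  -0.047 0.0067 -0.0017 0.085; -0 0 -4.8  -0.0474 0.0028 -0.0016 0.085;

-0 0 -4.7  -0.0475 -0.0012 -0.0017 0.085; -0.5 -2.8 -2.6  -0.0437 0.0169 -0.0001 0.085; -0.4 -2.9 -2.5  -0.0443 0.0148 0.0022 0.085; -0.5 -2.8 -2.6  -0.0447 0.0129 0.0046 0.085; -0.4 -2.8 -2.5  -0.0451 0.0109 0.0068 0.085; -0.5 -2.9 -2.6  -0.045 0.0087 0.0091 0.085; -0.4 -2.8 -2.5  -0.0449 0.0067 0.0115 0.085; -0.5 -2.8 -2.6  -0.0445 0.0046 0.0137 0.085;

0 -2.5 0  -0.0171 0.0075 0.027 0.085; 0 -2.5 0.1  -0.0159 0.0075 0.0278 0.085; 0 -2.5 -0  -0.0147 0.0075 0.0284 0.085; 0.1 -2.5 0  -0.0134 0.0075 0.0291 0.085; -0 -2.5 0  -0.0122 0.0075 0.0296 0.085; -0 -2.5 0.1  -0.0108 0.0076 0.0301 0.085; 0 -2.5 -0  -0.0095 0.0076 0.0305 0.085; 0 -2.5 0  -0.0082 0.0075 0.0309 0.085;


end [0.4842 0.2343 0.0932]
```

>>> move_arm(
  rows="0 0 -4.8 -0.038 0.028 -0.002 0.085; 0 0 -4.8 -0.04 0.025 -0.002 0.085; 0 0 -4.8 -0.042 0.022 -0.002 0.085; 0 0 -4.8 -0.044 0.018 -0.002 0.085; 0 0 -4.8 -0.045 0.014 -0.002 0.085; 0 0 -4.8 -0.046 0.011 -0.002 0.085; 0 0 -4.8 -0.047 0.007 -0.002 0.085; 0 0 -4.8 -0.047 0.003 -0.002 0.085",
)

```text
t: 1.1
eef_pos: [0.421, -0.3377, 0.2504]
ee_rot: [3.141, 0.0, -2.171]
force: [0.8, -0.8, 0.3]
width: 0.0848
gripper_force: 0.0
```

>>> move_arm(
  rows="0 0 -4.7 -0.047 -0.001 -0.002 0.085; -0.5 -2.8 -2.6 -0.044 0.017 0 0.085; -0.4 -2.8 -2.5 -0.044 0.015 0.002 0.085; -0.5 -2.8 -2.6 -0.045 0.013 0.005 0.085; -0.4 -2.8 -2.5 -0.045 0.011 0.007 0.085; -0.5 -2.8 -2.6 -0.045 0.009 0.009 0.085; -0.4 -2.8 -2.5 -0.045 0.007 0.011 0.085; -0.5 -2.8 -2.6 -0.045 0.005 0.014 0.085",
)

```text
t: 2.1
eef_pos: [0.4962, 0.0256, 0.2526]
ee_rot: [3.14, 0.347, -1.775]
force: [0.4, 0.5, -0.4]
width: 0.0852
gripper_force: 0.0
```

```bash
python3 - <<'E'
from mv import *
show()
R=rot(-12.2,-40);G=np.array([.4963,.2902,.025]);z=R.as_matrix()[:,2]
plan([(G-.09*z,-12.2,-40,8),(G,-12.2,-40,5)],.085)
E
```

```text
t 2.1 G [0.4954 0.0219 0.2629] z [ 0.068  0.333 -0.94 ] y [-0.979  0.202  0.001] q [ 0.18  0.04 -0.26 -0.35 -1.16 -0.26] F [ 0.4  0.5 -0.4] w 0.0852 gf 0.0
0 -2.5 0.1  -0.0174 0.0067 0.0285 0.085; 0.1 -2.5 0  -0.0161 0.0067 0.0292 0.085; 0 -2.5 0.1  -0.0149 0.0068 0.0299 0.085; 0.1 -2.6 0  -0.0135 0.0068 0.0306 0.085; 0 -2.5 0.1  -0.0121 0.0069 0.031 0.085; 0 -2.5 0  -0.0107 0.0069 0.0316 0.085; 0.1 -2.5 0.1  -0.0093 0.0068 0.032 0.085; 0 -2.5 0  -0.0079 0.007 0.0324 0.085;

0 -0 0  -0 -0 0.018 0.085; 0 -0 0  -0 -0 0.018 0.085; 0 -0 0  -0 -0 0.018 0.085; 0 -0 0  -0.0001 -0 0.018 0.085; 0 -0 0  0 -0.0001 0.018 0.085; 
end [0.4978 0.2971 0.0166]
```

>>> move_arm(
  rows="0 -2.5 0.1 -0.017 0.007 0.028 0.085; 0 -2.5 0 -0.016 0.007 0.029 0.085; 0 -2.5 0.1 -0.015 0.007 0.03 0.085; 0 -2.6 0 -0.014 0.007 0.031 0.085; 0 -2.5 0.1 -0.012 0.007 0.031 0.085; 0 -2.5 0 -0.011 0.007 0.032 0.085; 0 -2.5 0 -0.009 0.007 0.032 0.085; 0 -2.5 0 -0.008 0.007 0.032 0.085",
)

```text
t: 3.1
eef_pos: [0.4837, 0.2399, 0.0849]
ee_rot: [3.137, 0.697, -1.783]
force: [0.4, 0.0, -1.2]
width: 0.0848
gripper_force: 0.0
```

```bash
python3 - <<'E'
from mv import *
from h import *
p,d=arm.grab_frame("side");q,e=arm.grab_frame("top")
cv2.imwrite("pics/s1.png",np.hstack([cv2.resize(p[100:320,80:330],None,fx=1.6,fy=1.6),cv2.resize(q[150:370,130:380],None,fx=1.6,fy=1.6)]))
show()
R=rot(-12.2,-40);G=np.array([.4963,.2902,.025])
plan([(G,-12.2,-40,6)],.085)
E
```

```text
t 3.2 G [0.4808 0.2329 0.0911] z [ 0.127  0.628 -0.768] y [-0.978  0.208  0.009] q [ 0.28  0.27 -0.41 -0.94 -0.78  0.17] F [ 0.4 -0.3 -0.4] w 0.0852 gf 0.0
0.1 -0 -0  -0.0005 -0.0007 0.0148 0.085; 0.1 -0.1 -0.1  -0.0006 -0.0006 0.0148 0.085; 0.1 0 -0  -0.0005 -0.0006 0.0148 0.085; 0 -0 -0  -0.0005 -0.0006 0.0148 0.085; 0.1 -0 -0.1  -0.0005 -0.0006 0.0147 0.085; 0.1 -0.1 -0  -0.0005 -0.0005 0.0148 0.085; 
end [0.4978 0.2971 0.0166]
```

View pics/s1.png

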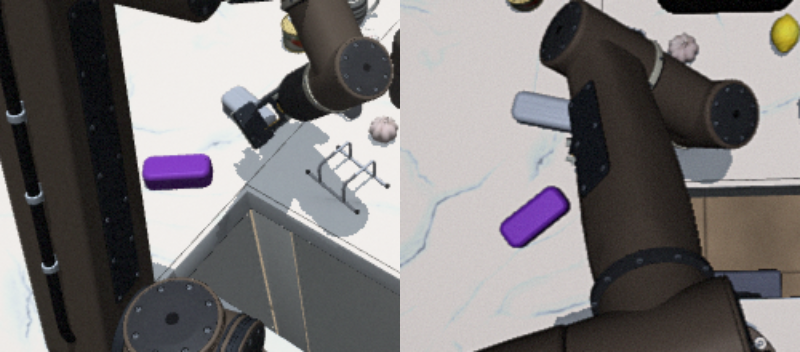

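In the side half of the picture the gripper (about 255,120) is lined up astride the middle lid (245,105), leaning toward −y. The rack and garlic are clear.

>>> move_arm(
  rows="0 0 0 0 -0.001 0.015 0.085; 0.1 0 0 -0.001 0 0.015 0.085; 0.1 0 0 -0.001 -0.001 0.015 0.085; 0.1 0 0 0 -0.001 0.015 0.085; 0.1 0 0 -0.001 0 0.015 0.085; 0.1 0 0 0 -0.001 0.014 0.085; 0 0 0 0 0 0 0.085",
)

```text
t: 4.08
eef_pos: [0.4999, 0.2967, 0.018]
ee_rot: [-3.14, 0.695, -1.784]
force: [0.3, -0.3, 1.2]
width: 0.0851
gripper_force: 0.0
```

>>> move_arm(
  rows="0 0 0 0 0 0 0.05; 0 0 0 0 0 0 0.05; 0 0 0 0 0 0 0.05; 0 0 0 0 0 0 0.05; 0 0 0 0 0 0 0.05; 0 0 0 0 0 0 0.05",
  squeeze=50,
)

```text
t: 4.82
eef_pos: [0.5, 0.2963, 0.0196]
ee_rot: [-3.138, 0.696, -1.783]
force: [-3.0, -2.2, 6.0]
width: 0.0576
gripper_force: 50.0
```

```bash
python3 - <<'E'
from mv import *
show()
p,R,s=cur();G=p-.011*R.as_matrix()[:,2]
up=G+np.array([0,0,.12])
n=nvec(-9.7)
# rack: lid centre over slot centre; grasp 2mm crownward
C=np.array([.4817,.0524,0]); Gr=C+ .003*n+[0,0,.085]
plan([(up,-12.2,-40,6)],.05)
E
```

```text
t 4.83 G [0.4985 0.2894 0.0281] z [ 0.139  0.626 -0.767] y [-0.977  0.213 -0.003] q [ 0.35  0.41 -0.38 -1.07 -0.66  0.28] F [-3.  -2.2  6. ] w 0.0576 gf 50.0
-0 -0 0  -0.0128 -0.0001 -0.0153 0.05; -0.1 -0 0  -0.0129 -0 -0.0154 0.05; -0 -0 0  -0.0128 -0 -0.0153 0.05; -0 -0.1 0  -0.0128 -0.0001 -0.0154 0.05; -0.1 0 0  -0.0129 0 -0.0153 0.05; -0 0 0  -0.0129 0 -0.0153 0.05; 
end [0.5    0.2964 0.1397]
```

>>> move_arm(
  rows="0 0 0 -0.013 0 -0.015 0.05; 0 0 0 -0.013 0 -0.015 0.05; 0 0 0 -0.013 0 -0.015 0.05; 0 0 0 -0.013 0 -0.015 0.05; 0 0 0 -0.013 0 -0.015 0.05; 0 0 0 -0.013 0 -0.015 0.05; 0 0 0 0 0 0 0.05",
  squeeze=60,
)

```text
t: 5.7
eef_pos: [0.5009, 0.2988, 0.1397]
ee_rot: [-3.134, 0.697, -1.781]
force: [0.1, -0.3, -1.5]
width: 0.0574
gripper_force: 60.0
```

```bash
python3 - <<'E'
from mv import *
show()
n=nvec(-9.7);C=np.array([.4817,.0524,0]); Gr=C+.007*n+[0,0,.0853]
plan([(Gr+[0,0,.11],-9.7,50,24)],.05)
E
```

```text
t 5.7 G [0.4994 0.2919 0.1481] z [ 0.141  0.627 -0.767] y [-0.977  0.213 -0.006] q [ 0.43  0.19 -0.36 -0.85 -0.75 -0.08] F [ 0.1 -0.3 -1.5] w 0.0574 gf 60.0
-0 3.7 -0.1  0.0066 -0.0014 -0.0081 0.05; -0 3.8 -0.1  0.0071 -0.0014 -0.0077 0.05; -0 3.7 -0.2  0.0075 -0.0014 -0.0072 0.05; -0 3.8 -0.1  0.0081 -0.0014 -0.0067 0.05; -0 3.7 -0.1  0.0084 -0.0013 -0.0062 0.05; -0 3.8 -0.1  0.0089 -0.0014 -0.0056 0.05; -0 3.7 -0.2  0.0092 -0.0013 -0.005 0.05; -0 3.8 -0.1  0.0095 -0.0013 -0.0044 0.05;

-0 3.7 -0.1  0.0098 -0.0013 -0.0037 0.05; -0 3.8 -0.1  0.01 -0.0012 -0.0031 0.05; -0 3.7 -0.2  0.0102 -0.0013 -0.0025 0.05; -0.1 3.8 -0.1  0.0103 -0.0012 -0.0018 0.05; 0 3.7 -0.1  0.0104 -0.0012 -0.0011 0.05; 0 3.8 -0.1  0.0105 -0.0011 -0.0004 0.05; 0 3.7 -0.1  0.0105 -0.0012 0.0003 0.05; 0 3.8 -0.2  0.0104 -0.0011 0.001 0.05;

0 3.7 -0.1  0.0104 -0.0011 0.0016 0.05; 0 3.7 -0.1  0.0102 -0.0011 0.0023 0.05; 0 3.8 -0.1  0.0101 -0.001 0.003 0.05; 0 3.7 -0.1  0.0099 -0.0011 0.0036 0.05; 0 3.8 -0.2  0.0096 -0.001 0.0043 0.05; -0 3.7 -0.1  0.0093 -0.001 0.0048 0.05; -0 3.8 -0.1  0.0089 -0.0009 0.0055 0.05; -0 3.7 -0.1  0.0086 -0.001 0.0061 0.05;


end [0.4815 0.051  0.1882]
```

>>> move_arm(
  rows="0 3.7 -0.1 0.007 -0.001 -0.008 0.05; 0 3.8 -0.1 0.007 -0.001 -0.008 0.05; 0 3.7 -0.2 0.008 -0.001 -0.007 0.05; 0 3.8 -0.1 0.008 -0.001 -0.007 0.05; 0 3.7 -0.1 0.008 -0.001 -0.006 0.05; 0 3.8 -0.1 0.009 -0.001 -0.006 0.05; 0 3.7 -0.2 0.009 -0.001 -0.005 0.05; 0 3.8 -0.1 0.01 -0.001 -0.004 0.05",
)

```text
t: 6.7
eef_pos: [0.4902, 0.2152, 0.153]
ee_rot: [-3.133, 0.169, -1.769]
force: [0.7, -0.5, -2.0]
width: 0.0575
gripper_force: 60.0
```

>>> move_arm(
  rows="0 3.7 -0.1 0.01 -0.001 -0.004 0.05; 0 3.8 -0.1 0.01 -0.001 -0.003 0.05; 0 3.7 -0.2 0.01 -0.001 -0.003 0.05; 0 3.8 -0.1 0.01 -0.001 -0.002 0.05; 0 3.7 -0.1 0.01 -0.001 -0.001 0.05; 0 3.8 -0.1 0.01 -0.001 0 0.05; 0 3.7 -0.1 0.01 -0.001 0 0.05; 0 3.8 -0.2 0.01 -0.001 0.001 0.05",
)

```text
t: 7.7
eef_pos: [0.4826, 0.1351, 0.1695]
ee_rot: [-3.135, -0.354, -1.755]
force: [0.2, -1.1, -2.0]
width: 0.0578
gripper_force: 60.0
```

>>> move_arm(
  rows="0 3.7 -0.1 0.01 -0.001 0.002 0.05; 0 3.7 -0.1 0.01 -0.001 0.002 0.05; 0 3.8 -0.1 0.01 -0.001 0.003 0.05; 0 3.7 -0.1 0.01 -0.001 0.004 0.05; 0 3.8 -0.2 0.01 -0.001 0.004 0.05; 0 3.7 -0.1 0.009 -0.001 0.005 0.05; 0 3.8 -0.1 0.009 -0.001 0.006 0.05; 0 3.7 -0.1 0.009 -0.001 0.006 0.05",
)

```text
t: 8.7
eef_pos: [0.4765, 0.052, 0.1867]
ee_rot: [3.14, -0.878, -1.739]
force: [1.0, 0.2, -1.4]
width: 0.058
gripper_force: 60.0
```

```bash
python3 - <<'E'
from mv import *
from h import *
p,d=arm.grab_frame("side")
np.save("pics/s2d.npy",d)
cv2.imwrite("pics/s2f.png",p)
cv2.imwrite("pics/s2.png",cv2.resize(p[70:270,170:420],None,fx=2.8,fy=2.8,interpolation=cv2.INTER_CUBIC))
show()
n=nvec(-9.7);C=np.array([.4817,.0524,0]); Gr=C+.007*n+[0,0,.0853]
plan([(Gr+[0,0,.11],-9.7,50,2),(Gr+[0,0,.006],-9.7,50,6)],.05)
E
```

```text
t 8.75 G [0.4773 0.0594 0.1931] z [-0.132 -0.761 -0.635] y [-0.986  0.169  0.002] q [ 0.85  0.44 -0.49  0.42 -1.46 -1.25] F [-0.7  0.2 -1.5] w 0.0577 gf 60.0
0.1 -0.3 0  0.0005 -0.0027 -0.001 0.05; 0 -0.3 0.1  0.0006 -0.0028 -0.001 0.05; 0 0 -0  -0.0133 0 0.0111 0.05; 0 0 -0  -0.0133 0 0.0112 0.05; 0 0 -0  -0.0132 0 0.0111 0.05; 0 0 -0  -0.0133 0 0.0112 0.05; 0 0 -0  -0.0133 0 0.0111 0.05; 0 0 -0  -0.0133 0 0.0112 0.05;


end [0.4815 0.051  0.0842]
```

View pics/s2.png

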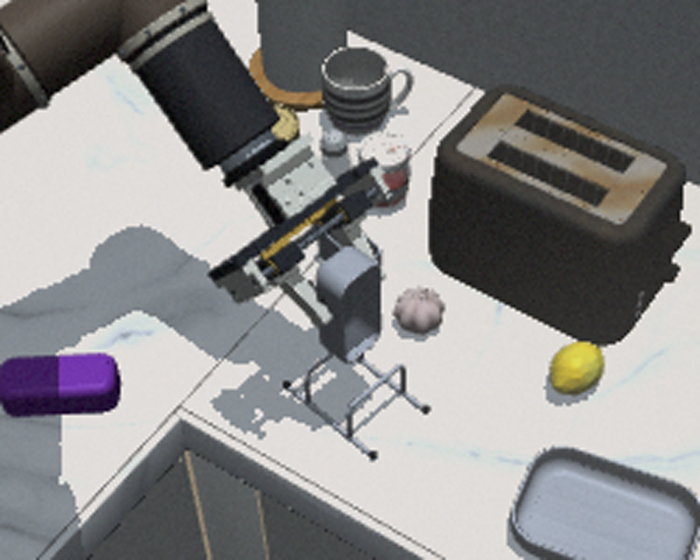

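The lid hangs upright above the rack with its open side facing −y. The hoops are at about (305–405, 370–430) in the crop. I'll check the rack and lid positions with the side depth before lowering.

```bash
python3 - <<'E'
from h import *
from mv import nvec
d=np.load("pics/s2d.npy");W=cloud("side",d)
m=np.zeros(d.shape,bool);m[60:250,250:340]=1
C=np.array([.4817,.0524,0]);a=np.radians(-9.7);X=np.array([np.cos(a),np.sin(a),0]);n=nvec(-9.7)
L=np.stack([(W-C)@X,(W-C)@n,W[...,2]],-1)
k=m&(L[...,2]>.045)&(L[...,2]<.07)&(abs(L[...,0])<.06)&(abs(L[...,1])<.05)
q=L[k];print(len(q))
for s in(-1,1):
    r=q[(q[:,1]*s>.02)];print("hoop",s,len(r),np.median(r,0).round(4),np.percentile(r[:,0],[2,98]).round(4))
k=m&(L[...,2]>.085)&(L[...,2]<.26)&(abs(L[...,0])<.045)&(abs(L[...,1])<.04)
q=L[k];print("lid",len(q),np.percentile(q,[1,50,99],axis=0).round(4))
for z in(.12,.14,.16,.18,.2,.22):
    r=q[abs(q[:,2]-z)<.006];print(z,len(r),np.percentile(r,[2,50,98],axis=0).round(4).tolist())
E
```

```text
88
hoop -1 60 [-0.008  -0.0344  0.06  ] [-0.0454  0.0382]
hoop 1 28 [-0.028   0.0327  0.0595] [-0.0461 -0.0077]
lid 969 [[-0.0434 -0.0213  0.1093]
 [ 0.0013  0.      0.2036]
 [ 0.0404  0.0375  0.2593]]
0.12 91 [[-0.0366, -0.0207, 0.1141], [0.0086, -0.004, 0.1175], [0.0188, 0.0174, 0.1252]]
0.14 63 [[-0.0385, -0.02, 0.1342], [0.0083, 0.0008, 0.1414], [0.0185, 0.0169, 0.1458]]
0.16 48 [[-0.0376, -0.021, 0.1544], [0.0142, -0.0047, 0.1589], [0.0187, 0.0181, 0.1647]]
0.18 41 [[-0.038, -0.022, 0.1745], [0.0155, -0.0097, 0.1808], [0.0195, 0.0132, 0.1857]]
0.2 54 [[-0.0449, -0.0197, 0.1944], [-0.0356, -0.0044, 0.2004], [0.036, 0.009, 0.2056]]
0.22 87 [[-0.0434, -0.0198, 0.2148], [0.0162, 0.0172, 0.2196], [0.0407, 0.0353, 0.2257]]
```

>>> move_arm(
  rows="0 -0.3 0 0.001 -0.003 -0.001 0.05; 0 -0.3 0.1 0 -0.002 -0.001 0.05; 0 0 0 -0.013 0 0.011 0.05; 0 0 0 -0.013 0 0.011 0.05; 0 0 0 -0.013 0 0.011 0.05; 0 0 0 -0.013 0 0.011 0.05; 0 0 0 -0.013 0 0.011 0.05; 0 0 0 -0.013 0 0.011 0.05",
)

```text
t: 9.75
eef_pos: [0.4818, 0.0533, 0.0852]
ee_rot: [-3.141, -0.863, -1.742]
force: [-0.2, -0.4, -1.1]
width: 0.0575
gripper_force: 60.0
```

```bash
python3 - <<'E'
from mv import *
show()
E
```

```text
t 9.75 G [0.4832 0.0615 0.0924] z [-0.129 -0.749 -0.65 ] y [-0.985  0.17  -0.001] q [ 0.84  0.57 -0.55  0.44 -1.26 -1.32] F [-0.2 -0.4 -1.1] w 0.0575 gf 60.0
```

>>> move_arm(
  rows="0 0 0 -0.001 0 0.0035 0.05; 0 0 0 -0.0015 0 0.0015 0.05; 0 0 0 -0.001 0 0.001 0.05; 0 0 0 0 0 0 0.05",
)

```text
t: 10.25
eef_pos: [0.4815, 0.0511, 0.0802]
ee_rot: [-3.14, -0.862, -1.743]
force: [-0.3, 0.6, -1.7]
width: 0.0574
gripper_force: 60.0
```

>>> move_arm(
  rows="0 0 0 -0.001 0 0.0005 0.05; 0 0 0 -0.0005 0 0.0005 0.05; 0 0 0 -0.0005 0 0.0005 0.05; 0 0 0 0 0 0 0.05",
)

```text
t: 10.75
eef_pos: [0.4816, 0.0514, 0.0789]
ee_rot: [-3.139, -0.864, -1.743]
force: [-2.6, 4.1, 9.6]
width: 0.0576
gripper_force: 60.0
```

>>> move_arm(
  rows="0 0 0 0 0 0 0.064; 0 0 0 0 0 0 0.07; 0 0 0 0 0 0 0.08; 0 0 0 0 0 0 0.085; 0 0 0 0 0 0 0.085",
)

```text
t: 11.38
eef_pos: [0.4814, 0.0511, 0.0773]
ee_rot: [-3.141, -0.863, -1.743]
force: [0.1, -0.8, -0.0]
width: 0.0845
gripper_force: 0.0
```

```bash
python3 - <<'E'
from mv import *
show()
p,R,s=cur();z=R.as_matrix()[:,2];G=p-.011*z
n=nvec(-9.7);C=np.array([.4817,.0524,0])
G2=C+[0,0,.092]-.004*n; z2=rot(-9.7,-60).as_matrix()[:,2]
plan([(G-.1*z,-9.7,50,4),(C+[0,0,.26],-9.7,-5,8),(G2-.10*z2,-9.7,-60,8)],.085)
E
```

```text
t 11.38 G [0.4828 0.0593 0.0845] z [-0.129 -0.749 -0.65 ] y [-0.985  0.17  -0.001] q [ 0.84  0.58 -0.56  0.44 -1.25 -1.33] F [ 0.1 -0.8 -0. ] w 0.0845 gf 0.0
0 0.1 -0  0 -0 -0.025 0.085; 0 0.2 -0  0.0001 -0 -0.025 0.085; 0 0.1 -0.1  0.0002 -0 -0.025 0.085; 0 0.1 0  0.0002 -0 -0.025 0.085; 0 -6.9 -0  0.0161 0 -0.0015 0.085; 0 -6.8 -0  0.0158 0 -0.0035 0.085; 0 -6.9 -0  0.0153 0 -0.0053 0.085; 0 -6.9 -0  0.0146 0 -0.0071 0.085;

0 -6.8 -0  0.0136 0 -0.0088 0.085; 0 -6.9 -0  0.0124 0 -0.0103 0.085; 0 -6.9 -0  0.0111 0 -0.0118 0.085; 0 -6.9 -0  0.0096 0 -0.013 0.085; 0 -6.9 -0  0.0115 -0 0.0131 0.085; 0 -6.8 -0  0.0129 -0 0.0116 0.085; 0 -6.9 -0  0.0143 -0 0.0101 0.085; 0 -6.9 -0  0.0153 -0.0001 0.0082 0.085;

0 -6.8 -0  0.0162 0 0.0063 0.085; 0 -6.9 -0  0.0169 0 0.0044 0.085; -0 -6.9 -0  0.0172 0 0.0023 0.085; -0 -6.9 -0  0.0174 -0 0.0003 0.085; 
end [ 0.468  -0.0275  0.1365]
```

>>> move_arm(
  rows="0 0.1 0 0 0 -0.025 0.085; 0 0.2 0 0 0 -0.025 0.085; 0 0.1 0 0 0 -0.025 0.085; 0 0.1 0 0 0 -0.025 0.085; 0 -6.9 0 0.016 0 -0.002 0.085; 0 -6.8 0 0.016 0 -0.004 0.085; 0 -6.9 0 0.015 0 -0.005 0.085; 0 -6.9 0 0.015 0 -0.007 0.085",
)

```text
t: 12.38
eef_pos: [0.488, 0.0901, 0.1965]
ee_rot: [-3.14, -0.388, -1.742]
force: [0.1, 0.5, 0.2]
width: 0.0844
gripper_force: 0.0
```

>>> move_arm(
  rows="0 -6.8 0 0.014 0 -0.009 0.085; 0 -6.9 0 0.012 0 -0.01 0.085; 0 -6.9 0 0.011 0 -0.012 0.085; 0 -6.9 0 0.01 0 -0.013 0.085; 0 -6.9 0 0.011 0 0.013 0.085; 0 -6.8 0 0.013 0 0.012 0.085; 0 -6.9 0 0.014 0 0.01 0.085; 0 -6.9 0 0.015 0 0.008 0.085",
)

```text
t: 13.38
eef_pos: [0.4752, 0.0142, 0.1938]
ee_rot: [-3.137, 0.573, -1.739]
force: [0.6, -0.6, -1.7]
width: 0.0848
gripper_force: 0.0
```

```bash
python3 - <<'E'
from mv import *
from h import *
show()
p,d=arm.grab_frame("side")
cv2.imwrite("pics/s3.png",cv2.resize(p[70:270,170:420],None,fx=2.8,fy=2.8,interpolation=cv2.INTER_CUBIC))
q,e=arm.grab_frame("top")
n=nvec(-9.7);C=np.array([.4817,.0524,0]);X=np.array([n[1],-n[0],0])
for nm,dd in(("side",d),("top",e)):
    W=cloud(nm,dd);L=np.stack([(W-C)@X,(W-C)@n,W[...,2]],-1)
    k=(L[...,2]>.07)&(L[...,2]<.14)&(abs(L[...,0])<.05)&(abs(L[...,1])<.035);r=L[k]
    for lo,hi in((.07,.085),(.085,.1),(.1,.115),(.118,.136)):
        u=r[(r[:,2]>lo)&(r[:,2]<hi)]
        if len(u)>5: print(nm,lo,len(u),np.percentile(u,[2,50,98],axis=0).round(4).tolist())
G2=C+[0,0,.092]-.004*n; z2=rot(-9.7,-60).as_matrix()[:,2]
plan([(G2-.10*z2,-9.7,-60,4),(G2,-9.7,-60,6)],.085)
E
```

```text
t 13.38 G [0.4741 0.0083 0.203 ] z [ 0.095  0.533 -0.841] y [-0.985  0.17  -0.004] q [-0.06  0.12 -0.3  -0.63 -1.16  0.15] F [ 0.6 -0.6 -1.7] w 0.0848 gf 0.0
side 0.07 28 [[-0.034, -0.013, 0.0705], [-0.0311, 0.0053, 0.0781], [-0.0269, 0.025, 0.0846]]
side 0.085 25 [[-0.0331, -0.0063, 0.086], [-0.0308, 0.0091, 0.0905], [-0.0278, 0.0253, 0.0996]]
side 0.1 28 [[-0.0337, -0.0069, 0.1004], [-0.0307, 0.0094, 0.1065], [-0.0283, 0.0277, 0.1143]]
side 0.118 30 [[-0.0323, -0.0019, 0.1182], [-0.0275, 0.0157, 0.1222], [-0.0217, 0.0345, 0.1284]]
top 0.07 8 [[-0.0297, -0.0039, 0.0708], [-0.0291, 0.0038, 0.0792], [0.0161, 0.0163, 0.0838]]
top 0.085 12 [[-0.0292, -0.0073, 0.0857], [-0.0286, 0.0088, 0.0909], [0.0262, 0.0268, 0.0977]]
top 0.1 13 [[-0.0296, -0.005, 0.1014], [-0.0285, 0.0154, 0.1089], [0.0118, 0.0298, 0.1144]]
top 0.118 252 [[-0.0269, -0.0024, 0.1203], [-0.0018, 0.0153, 0.1282], [0.0253, 0.0337, 0.1344]]
-0 -6.8 -0.1  0.0156 -0.0003 0.0061 0.085; -0.1 -6.8 -0.1  0.0162 -0.0003 0.0042 0.085; -0 -6.9 -0.1  0.0167 -0.0003 0.0023 0.085; -0.1 -6.8 -0.2  0.0167 -0.0003 0.0003 0.085; 0 0 0  0 0 0.0167 0.085; 0 0 0  0 0 0.0166 0.085; 0 0 0  0 0 0.0167 0.085; 0 0 0  0 0 0.0166 0.085;

0 0 0  0 0 0.0167 0.085; 0 0 0  0 0 0.0167 0.085; 
end [0.4827 0.0579 0.0865]
```

View pics/s3.png

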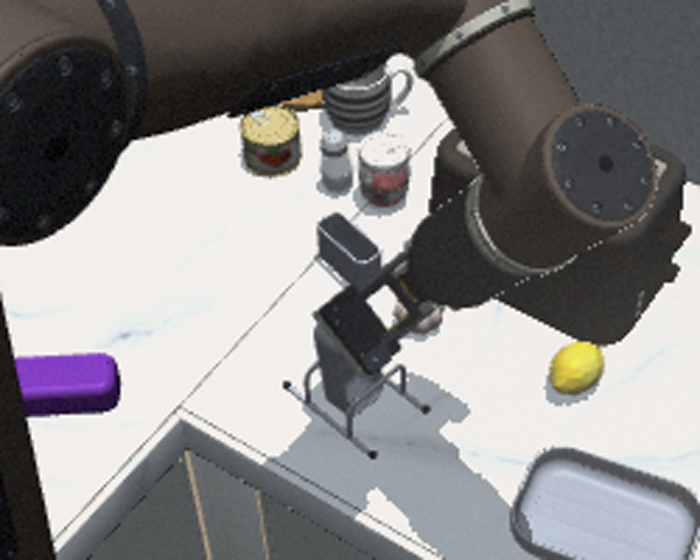

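The lid stands in the rack, leaning slightly toward +y, open side to −y. I'll measure the lean from the edges before regripping.

```bash
python3 - <<'E'
from mv import *
from h import *
n=nvec(-9.7);C=np.array([.4817,.0524,0]);X=np.array([n[1],-n[0],0])
P=[]
for i in range(3):
    q,e=arm.grab_frame("top");W=cloud("top",e);L=np.stack([(W-C)@X,(W-C)@n,W[...,2]],-1)
    k=(L[...,2]>.112)&(L[...,2]<.14)&(abs(L[...,0])<.02)&(abs(L[...,1])<.045);P.append(L[k])
P=np.concatenate(P)
for a in np.arange(-.012,.044,.004):
    u=P[(P[:,1]>=a)&(P[:,1]<a+.004)]
    if len(u):print(round(a,3),len(u),np.median(u[:,2]).round(4))
u=P[(P[:,1]>.0)&(P[:,1]<.026)];s=np.polyfit(u[:,1],u[:,2],1);print("lean deg",np.degrees(np.arctan(-s[0])))
P=[]
for i in range(2):
    q,e=arm.grab_frame("side");W=cloud("side",e);L=np.stack([(W-C)@X,(W-C)@n,W[...,2]],-1)
    k=(L[...,2]>.01)&(L[...,2]<.135)&(L[...,0]<-.02)&(L[...,0]>-.036)&(abs(L[...,1])<.045);P.append(L[k])
P=np.concatenate(P)
for a in np.arange(.01,.13,.01):
    u=P[(P[:,2]>=a)&(P[:,2]<a+.01)]
    if len(u):print("side z",round(a,3),len(u),u[:,1].min().round(4),u[:,1].max().round(4))
E
```

```text
-0.004 28 0.1297
0.0 53 0.1309
0.004 65 0.1297
0.008 58 0.1304
0.012 59 0.1293
0.016 62 0.1294
0.02 61 0.1282
0.024 61 0.1278
0.028 58 0.1272
0.032 56 0.126
0.036 23 0.1222
lean deg 6.957388215532186
side z 0.01 12 -0.0191 0.0187
side z 0.02 29 -0.0147 0.0186
side z 0.03 33 -0.0145 0.0228
side z 0.04 30 -0.0143 0.0197
side z 0.05 50 -0.0355 0.0376
side z 0.06 55 -0.0365 0.0329
side z 0.07 33 -0.0125 0.0255
side z 0.08 37 -0.0111 0.0274
side z 0.09 38 -0.0076 0.0265
side z 0.1 31 -0.006 0.0301
side z 0.11 48 -0.0059 0.0341
side z 0.12 46 -0.0049 0.0328
```

Lean is about 7° toward +y (in the flip direction), so 83° of turning remains. The grasp should sit about 4 mm from the rim so that the fingertips later clear the big lid's wall.

```bash
python3 - <<'E'
from mv import *
show()
n=nvec(-9.7);C=np.array([.4817,.0524,0]);X=np.array([n[1],-n[0],0])
G2=C-.0015*X-.0056*n+[0,0,.0889]; z2=rot(-9.7,-60).as_matrix()[:,2]
plan([(G2-.09*z2,-9.7,-60,4),(G2,-9.7,-60,8)],.085)
E
```

```text
t 13.72 G [0.474  0.0092 0.2031] z [ 0.092  0.53  -0.843] y [-0.986  0.168 -0.002] q [-0.06  0.12 -0.3  -0.62 -1.16  0.14] F [ 0.5 -1.1  0.2] w 0.0845 gf 0.0
-0 -6.9 0  0.0164 0.0003 0.009 0.085; -0 -6.8 0  0.0173 0.0004 0.0069 0.085; -0 -6.9 0.1  0.0181 0.0003 0.0048 0.085; -0.1 -6.9 -0  0.0185 0.0003 0.0026 0.085; 0 0 -0  0 -0 0.0113 0.085; 0 0 -0  0 -0 0.0112 0.085; 0 0 -0  0 -0 0.0113 0.085; 0 0 -0  0 -0 0.0112 0.085;

0 0 -0  0 -0 0.0113 0.085; 0 0 -0  0 -0 0.0112 0.085; 0 0 -0  0 -0 0.0113 0.085; 0 0 -0  0 -0 0.0112 0.085; 
end [0.4809 0.0565 0.0834]
```

>>> move_arm(
  rows="0 -6.9 0 0.016 0 0.009 0.085; 0 -6.8 0 0.017 0 0.007 0.085; 0 -6.9 0 0.018 0 0.005 0.085; 0 -6.9 0 0.019 0.001 0.003 0.085; 0 0 0 0 0 0.011 0.085; 0 0 0 0 0 0.011 0.085; 0 0 0 0 0 0.011 0.085; 0 0 0 0 0 0.011 0.085",
)

```text
t: 14.72
eef_pos: [0.475, 0.0189, 0.1065]
ee_rot: [-3.134, 1.047, -1.732]
force: [0.1, -0.3, 0.5]
width: 0.0845
gripper_force: 0.0
```

```bash
python3 - <<'E'
from mv import *
show()
n=nvec(-9.7);C=np.array([.4817,.0524,0]);X=np.array([n[1],-n[0],0])
G2=C-.0015*X-.0056*n+[0,0,.0889]
plan([(G2,-9.7,-60,5)],.085)
E
```

```text
t 14.72 G [0.4733 0.0096 0.112 ] z [ 0.147  0.853 -0.5  ] y [-0.986  0.168 -0.004] q [-0.42  0.49 -0.27 -1.03 -1.38  0.78] F [ 0.1 -0.3  0.5] w 0.0845 gf 0.0
-0 -0 0  0.0002 0.0001 0.0089 0.085; -0 -0 0.1  0.0002 0.0001 0.0089 0.085; -0 -0 0  0.0002 0.0001 0.0089 0.085; -0.1 -0 0.1  0.0002 0.0001 0.0089 0.085; 0 -0 0  0.0002 0.0001 0.0089 0.085; 
end [0.4809 0.0565 0.0834]
```

>>> move_arm(
  rows="0 0 0 0 0 0.009 0.085; 0 0 0 0 0 0.009 0.085; 0 0 0 0 0 0.009 0.085; 0 0 0 0.001 0 0.009 0.085; 0 0 0 0 0 0.009 0.085; 0 0 0 0 0 0 0.085; 0 0 0 0 0 0 0.07; 0 0 0 0 0 0 0.06",
  squeeze=60,
)

```text
t: 15.72
eef_pos: [0.4812, 0.055, 0.0822]
ee_rot: [-3.139, 1.048, -1.74]
force: [0.5, -0.2, 0.1]
width: 0.0707
gripper_force: 0.0
```

>>> move_arm(
  rows="0 0 0 0 0 0 0.05; 0 0 0 0 0 0 0.05; 0 0 0 0 0 0 0.05; 0 0 0 0 0 0 0.05",
  squeeze=60,
)

```text
t: 16.23
eef_pos: [0.4812, 0.0552, 0.0822]
ee_rot: [-3.14, 1.048, -1.74]
force: [0.1, -1.4, 1.6]
width: 0.0576
gripper_force: 59.9
```

```bash
python3 - <<'E'
from mv import *
from h import *
show()
n=nvec(-9.7);C=np.array([.4817,.0524,0]);X=np.array([n[1],-n[0],0])
P=[]
for i in range(2):
    q,e=arm.grab_frame("side");W=cloud("side",e);L=np.stack([(W-C)@X,(W-C)@n,W[...,2]],-1)
    k=(L[...,2]>.01)&(L[...,2]<.135)&(L[...,0]<-.02)&(L[...,0]>-.036)&(abs(L[...,1])<.045);P.append(L[k])
P=np.concatenate(P)
for a in np.arange(.01,.13,.01):
    u=P[(P[:,2]>=a)&(P[:,2]<a+.01)]
    if len(u):print("side z",round(a,3),len(u),u[:,1].min().round(4),u[:,1].max().round(4))
p,R,s=cur();G=p-.011*R.as_matrix()[:,2]
plan([(G+[0,0,.1],-9.7,-60,6)],.05)
E
```

```text
t 16.23 G [0.4795 0.0458 0.0877] z [ 0.148  0.854 -0.499] y [-0.985  0.17  -0.001] q [-0.36  0.52 -0.3  -1.07 -1.32  0.81] F [ 0.1 -1.4  1.6] w 0.0576 gf 59.9
side z 0.05 8 0.0311 0.0366
side z 0.06 5 0.0284 0.0342
side z 0.07 2 0.0208 0.0231
side z 0.08 16 0.0092 0.0264
side z 0.09 26 -0.0035 0.0264
side z 0.1 28 -0.009 0.0296
side z 0.11 58 -0.0071 0.035
side z 0.12 74 -0.0061 0.0337
-0 0 0  -0.0144 -0 -0.0083 0.05; -0 0 0  -0.0145 -0 -0.0083 0.05; -0.1 0 0  -0.0144 -0 -0.0084 0.05; 0 0 0  -0.0145 -0 -0.0083 0.05; 0 0 0  -0.0144 -0 -0.0083 0.05; -0 0.1 0  -0.0144 -0 -0.0083 0.05; 
end [0.4811 0.0552 0.1821]
```

>>> move_arm(
  rows="0 0 0 -0.0145 0 -0.0083 0.05; 0 0 0 -0.0145 0 -0.0083 0.05; 0 0 0 -0.0145 0 -0.0083 0.05; 0 0 0 -0.0145 0 -0.0083 0.05; 0 0 0 -0.0145 0 -0.0083 0.05; 0 0 0 -0.0145 0 -0.0083 0.05; 0 0 0 0 0 0 0.05",
)

```text
t: 17.2
eef_pos: [0.4815, 0.0554, 0.1838]
ee_rot: [-3.134, 1.048, -1.735]
force: [-0.2, 0.2, -2.0]
width: 0.0578
gripper_force: 59.9
```

```bash
python3 - <<'E'
from mv import *
from h import *
show()
n=nvec(-9.7);C=np.array([.4817,.0524,0]);X=np.array([n[1],-n[0],0])
P=[]
for i in range(3):
    q,e=arm.grab_frame("side");W=cloud("side",e);L=np.stack([(W-C)@X,(W-C)@n,W[...,2]],-1)
    k=(L[...,2]>.08)&(L[...,2]<.24)&(abs(L[...,0])<.05)&(abs(L[...,1])<.045);P.append(L[k])
cv2.imwrite("pics/s4.png",cv2.resize(q[70:270,170:420],None,fx=2.8,fy=2.8,interpolation=cv2.INTER_CUBIC))
P=np.concatenate(P)
for a in np.arange(.09,.24,.01):
    u=P[(P[:,2]>=a)&(P[:,2]<a+.01)&(P[:,0]<-.02)&(P[:,0]>-.036)]
    if len(u):print("side z",round(a,3),len(u),u[:,1].min().round(4),u[:,1].max().round(4))
# plan to above big lid: level orientation after +83deg
nb=nvec(11.2);B=np.array([.4872,-.2609,0])
Gb=B+.023*nb+[0,0,.043]
plan([(Gb+[0,0,.11],11.2,23,28)],.05)
E
```

```text
t 17.2 G [0.4799 0.046  0.1893] z [ 0.149  0.853 -0.5  ] y [-0.985  0.17  -0.004] q [-0.35  0.34 -0.26 -1.04 -1.42  0.61] F [-0.2  0.2 -2. ] w 0.0578 gf 59.9
side z 0.17 3 0.0223 0.0248
side z 0.18 19 0.0102 0.0285
side z 0.19 45 -0.0007 0.0294
side z 0.2 59 -0.0058 0.0326
side z 0.21 80 -0.0072 0.0351
side z 0.22 145 -0.0049 0.035
side z 0.23 31 -0.0041 0.0302
-0.3 2.9 -0.8  0.0064 -0.0019 -0.0084 0.05; -0.2 3 -0.8  0.0069 -0.0018 -0.008 0.05; -0.3 2.9 -0.7  0.0073 -0.0016 -0.0077 0.05; -0.2 2.9 -0.8  0.0078 -0.0015 -0.0074 0.05; -0.3 3 -0.8  0.008 -0.0014 -0.0069 0.05; -0.3 2.9 -0.8  0.0085 -0.0012 -0.0065 0.05; -0.2 2.9 -0.7  0.0088 -0.0011 -0.006 0.05; -0.3 2.9 -0.8  0.0091 -0.001 -0.0057 0.05;

-0.2 3 -0.8  0.0094 -0.0008 -0.0051 0.05; -0.3 2.9 -0.8  0.0097 -0.0006 -0.0047 0.05; -0.3 2.9 -0.7  0.0099 -0.0005 -0.0041 0.05; -0.2 3 -0.8  0.0101 -0.0003 -0.0037 0.05; -0.3 2.9 -0.8  0.0102 -0.0002 -0.0031 0.05; -0.2 2.9 -0.8  0.0104 -0 -0.0026 0.05; -0.3 3 -0.8  0.0106 0.0001 -0.0021 0.05; -0.3 2.9 -0.7  0.0106 0.0003 -0.0015 0.05;

-0.2 2.9 -0.8  0.0107 0.0004 -0.001 0.05; -0.3 3 -0.8  0.0107 0.0006 -0.0004 0.05; -0.2 2.9 -0.8  0.0107 0.0007 0.0001 0.05; -0.3 2.9 -0.7  0.0107 0.0009 0.0007 0.05; -0.3 2.9 -0.8  0.0107 0.001 0.0012 0.05; -0.2 3 -0.8  0.0105 0.0012 0.0018 0.05; -0.3 2.9 -0.8  0.0104 0.0012 0.0023 0.05; -0.3 2.9 -0.7  0.0103 0.0015 0.0028 0.05;

-0.2 3 -0.8  0.0101 0.0015 0.0034 0.05; -0.3 2.9 -0.8  0.0098 0.0016 0.0039 0.05; -0.2 2.9 -0.8  0.0097 0.0018 0.0044 0.05; -0.3 3 -0.7  0.0094 0.0019 0.0049 0.05; 
end [ 0.4835 -0.2426  0.1428]
```

View pics/s4.png

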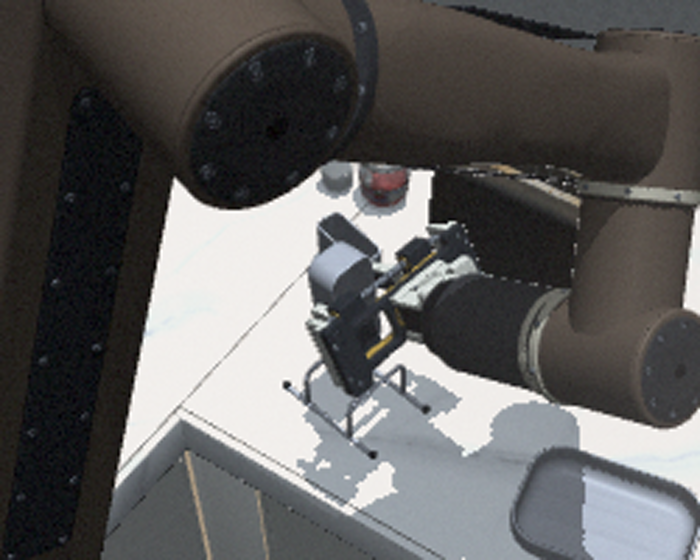

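The lid is out of the rack, still leaning about 7°, and the big lid is free at lower right. I'll go to a point above it while turning.

>>> move_arm(
  rows="-0.3 2.9 -0.8 0.006 -0.002 -0.008 0.05; -0.2 3 -0.8 0.007 -0.002 -0.008 0.05; -0.3 2.9 -0.7 0.007 -0.002 -0.008 0.05; -0.2 2.9 -0.8 0.008 -0.002 -0.007 0.05; -0.3 3 -0.8 0.008 -0.001 -0.007 0.05; -0.3 2.9 -0.8 0.009 -0.001 -0.007 0.05; -0.2 2.9 -0.7 0.009 -0.001 -0.006 0.05; -0.3 2.9 -0.8 0.009 -0.001 -0.006 0.05",
)

```text
t: 18.35
eef_pos: [0.4818, -0.0303, 0.1704]
ee_rot: [-3.074, 0.634, -1.602]
force: [-0.0, 0.8, -0.7]
width: 0.0576
gripper_force: 59.9
```

>>> move_arm(
  rows="-0.2 3 -0.8 0.009 -0.001 -0.005 0.05; -0.3 2.9 -0.8 0.01 -0.001 -0.005 0.05; -0.3 2.9 -0.7 0.01 0 -0.004 0.05; -0.2 3 -0.8 0.01 0 -0.004 0.05; -0.3 2.9 -0.8 0.01 0 -0.003 0.05; -0.2 2.9 -0.8 0.01 0 -0.003 0.05; -0.3 3 -0.8 0.011 0 -0.002 0.05; -0.3 2.9 -0.7 0.011 0 -0.002 0.05",
)

```text
t: 19.35
eef_pos: [0.4823, -0.1159, 0.1602]
ee_rot: [-3.074, 0.218, -1.515]
force: [-0.1, 0.0, -1.3]
width: 0.0571
gripper_force: 59.9
```

>>> move_arm(
  rows="-0.2 2.9 -0.8 0.011 0 -0.001 0.05; -0.3 3 -0.8 0.011 0.001 0 0.05; -0.2 2.9 -0.8 0.011 0.001 0 0.05; -0.3 2.9 -0.7 0.011 0.001 0.001 0.05; -0.3 2.9 -0.8 0.011 0.001 0.001 0.05; -0.2 3 -0.8 0.011 0.001 0.002 0.05; -0.3 2.9 -0.8 0.01 0.001 0.002 0.05; -0.3 2.9 -0.7 0.01 0.001 0.003 0.05",
)

```text
t: 20.35
eef_pos: [0.4836, -0.2025, 0.1484]
ee_rot: [-3.111, -0.196, -1.428]
force: [0.7, -0.3, -1.8]
width: 0.0572
gripper_force: 59.9
```

>>> move_arm(
  rows="-0.2 3 -0.8 0.01 0.001 0.003 0.05; -0.3 2.9 -0.8 0.01 0.002 0.004 0.05; -0.2 2.9 -0.8 0.01 0.002 0.004 0.05; -0.3 3 -0.7 0.009 0.002 0.005 0.05; 0 0 0 0 0 0 0.05",
)

```text
t: 20.98
eef_pos: [0.4829, -0.2451, 0.143]
ee_rot: [3.138, -0.402, -1.375]
force: [-0.0, -0.6, -1.9]
width: 0.0575
gripper_force: 59.9
```

```bash
python3 - <<'E'
from mv import *
from h import *
show()
nb=nvec(11.2);B=np.array([.4872,-.2609,0]);X=np.array([nb[1],-nb[0],0])
img=[]
for nm in("side","top"):
    q,e=arm.grab_frame(nm);img.append(q);W=cloud(nm,e);L=np.stack([(W-B)@X,(W-B)@nb,W[...,2]],-1)
    k=(L[...,2]>.1)&(L[...,2]<.175)&(abs(L[...,0])<.06)&(abs(L[...,1])<.1);P=L[k]
    for a in np.arange(-.08,.1,.01):
        u=P[(P[:,1]>=a)&(P[:,1]<a+.01)]
        if len(u)>3:print(nm,round(a,3),len(u),"z",np.percentile(u[:,2],[2,50,98]).round(4),"x",np.percentile(u[:,0],[2,98]).round(4))
    k=(L[...,2]>.028)&(L[...,2]<.045)&(abs(L[...,0])<.09)&(abs(L[...,1])<.12);u=L[k]
    print("big rim",len(u),np.percentile(u,[1,99],axis=0).round(4).tolist())
cv2.imwrite("pics/s5.png",np.hstack([cv2.resize(img[0][150:350,300:500],None,fx=2,fy=2),cv2.resize(img[1][120:320,320:520],None,fx=2,fy=2)]))
E
```

```text
t 20.98 G [ 0.4821 -0.2409  0.1531] z [ 0.073 -0.384 -0.92 ] y [-0.981 -0.193  0.003] q [ 0.11  0.13 -0.82  0.66 -0.69 -0.44] F [-0.  -0.6 -1.9] w 0.0575 gf 59.9
side -0.07 21 z [0.1267 0.1523 0.1574] x [-0.0237  0.0097]
side -0.06 78 z [0.1173 0.1407 0.1579] x [-0.0302  0.0221]
side -0.05 91 z [0.1157 0.1314 0.1576] x [-0.0333  0.025 ]
side -0.04 88 z [0.1158 0.1314 0.1587] x [-0.033  0.026]
side -0.03 91 z [0.1139 0.1303 0.1575] x [-0.0332  0.0249]
side -0.02 91 z [0.1147 0.1282 0.1567] x [-0.0329  0.0256]
side -0.01 88 z [0.1153 0.1298 0.1577] x [-0.0333  0.0238]
side -0.0 99 z [0.1159 0.1361 0.1568] x [-0.0457  0.0367]
side 0.01 79 z [0.1155 0.1549 0.1733] x [-0.0462  0.0406]
side 0.02 4 z [0.1329 0.1458 0.1614] x [-0.0461  0.0265]
side 0.03 13 z [0.153  0.1604 0.1734] x [0.0183 0.0277]
side 0.05 15 z [0.1426 0.1507 0.1575] x [0.0157 0.023 ]
side 0.06 7 z [0.1491 0.1523 0.1587] x [0.0116 0.0205]
big rim 272 [[-0.0697, -0.0944, 0.0281], [0.0586, 0.0941, 0.0414]]
top -0.07 13 z [0.1337 0.1533 0.1578] x [-0.0176  0.0145]
top -0.06 116 z [0.114  0.1306 0.1583] x [-0.0222  0.023 ]
top -0.05 81 z [0.113  0.1201 0.158 ] x [-0.0283  0.0278]
top -0.04 78 z [0.1129 0.1208 0.156 ] x [-0.0289  0.0273]
top -0.03 78 z [0.1126 0.119  0.1585] x [-0.0284  0.0259]
top -0.02 79 z [0.1131 0.1196 0.1614] x [-0.0289  0.0273]
top -0.01 27 z [0.1128 0.1219 0.1584] x [-0.0165  0.0277]
top -0.0 9 z [0.1131 0.118  0.1196] x [-0.0173  0.0075]
top 0.01 8 z [0.1131 0.1166 0.1212] x [-0.0204 -0.0095]
top 0.02 9 z [0.1132 0.1194 0.1225] x [-0.0198 -0.0133]
big rim 148 [[-0.0646, -0.0939, 0.0285], [0.0644, 0.095, 0.0404]]
```

View pics/s5.png

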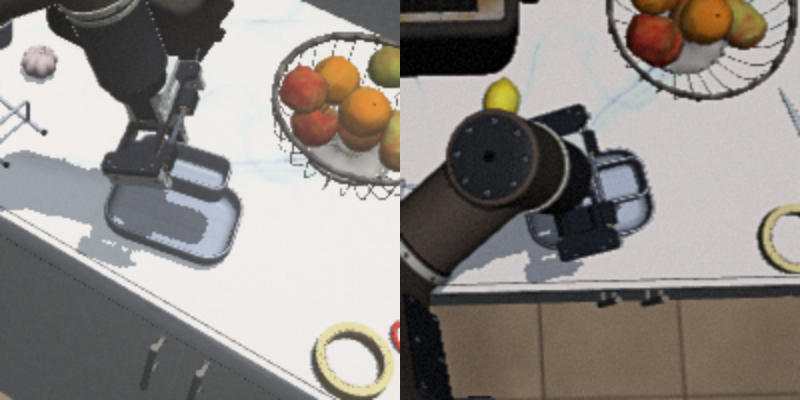

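The middle lid is level (rim at z≈0.157 along its length), upside down, and centred over the big lid in both views. Next I'll lower it.

>>> move_arm(
  rows="0 0 0 -0.0065 0 0.015 0.05; 0 0 0 -0.0065 0 0.015 0.05; 0 0 0 -0.0065 0 0.015 0.05; 0 0 0 -0.0065 0 0.015 0.05; 0 0 0 -0.0065 0 0.015 0.05; 0 0 0 -0.0065 0 0.015 0.05; 0 0 0 0 0 0 0.05",
)

```text
t: 21.95
eef_pos: [0.484, -0.245, 0.0458]
ee_rot: [3.141, -0.402, -1.377]
force: [0.3, -0.5, -1.9]
width: 0.0577
gripper_force: 59.9
```

```bash
python3 - <<'E'
from mv import *
show()
E
```

```text
t 21.95 G [ 0.4831 -0.2407  0.0559] z [ 0.074 -0.384 -0.92 ] y [-0.981 -0.192  0.001] q [-0.04  0.27 -1.01  1.12 -0.44 -0.83] F [ 0.3 -0.5 -1.9] w 0.0577 gf 59.9
```

Joint 3 stands at −1.01, close to its −1.02 limit, with 13 mm still to go. I'll fit the arm's geometry from the recorded poses to find a way around it.

```bash
cat > kin.py <<'E'
import numpy as np
from scipy.optimize import least_squares
D=[([.1979,-.6449,.2447],[-.001,.001,-1],[-.985,.359,.011]),([.4954,.0219,.2629],[.068,.333,-.94],[.18,.04,-.26]),([.4808,.2329,.0911],[.127,.628,-.768],[.28,.27,-.41]),
([.4985,.2894,.0281],[.139,.626,-.767],[.35,.41,-.38]),([.4994,.2919,.1481],[.141,.627,-.767],[.43,.19,-.36]),([.4773,.0594,.1931],[-.132,-.761,-.635],[.85,.44,-.49]),
([.4832,.0615,.0924],[-.129,-.749,-.65],[.84,.57,-.55]),([.4741,.0083,.203],[.095,.533,-.841],[-.06,.12,-.3]),([.4733,.0096,.112],[.147,.853,-.5],[-.42,.49,-.27]),
([.4795,.0458,.0877],[.148,.854,-.499],[-.36,.52,-.3]),([.4799,.046,.1893],[.149,.853,-.5],[-.35,.34,-.26]),([.4821,-.2409,.1531],[.073,-.384,-.92],[.11,.13,-.82]),([.4831,-.2407,.0559],[.074,-.384,-.92],[-.04,.27,-1.01])]
G,Zt,Q=[np.array(v,float) for v in zip(*D)]
def fwd(x,q):
    h,a,L,F,e,s=x[:6];p=q[...,1]-q[...,2]
    r=a+L*np.sin(q[...,1])+F*np.cos(p)+e*np.sin(p);z=h+L*np.cos(q[...,1])-F*np.sin(p)+e*np.cos(p)
    c,sn=np.cos(q[...,0]),np.sin(q[...,0]);return np.stack([r*c-s*sn,r*sn+s*c,z],-1)
f=least_squares(lambda x:(fwd(x,Q)-(G-x[6]*Zt)).ravel(),[.3,.05,.4,.4,.02,0,.3],loss='soft_l1',f_scale=.01)
X=f.x
def ik(G,z,q0=(0,.3,-1.)):
    r=least_squares(lambda q:fwd(X,q)-(np.array(G)-X[6]*np.array(z)),q0);return r.x,np.linalg.norm(r.fun)
if __name__=="__main__":
    print(X.round(3),"rms mm",(1e3*(fwd(X,Q)-(G-X[6]*Zt))).std().round(1))
    from mv import rot,nvec
    for g in(11.2,8,14,20,5):
      for t in(23,18,13,5):
        B=np.array([.487,-.2625,.0425]);n=nvec(g);z=rot(g,t).as_matrix()[:,2]
        q,err=ik(B+.0225*n,z);print(g,t,q.round(3),round(err,4))
E
python3 kin.py
```

```text
[ 0.212  0.306  0.216  0.114  0.044 -0.11   0.325] rms mm 62.7
11.2 23 [-0.013  0.28  -0.783] 0.0
11.2 18 [-0.068  0.299 -0.65 ] 0.0
11.2 13 [-0.123  0.337 -0.515] 0.0
11.2 5 [-0.207  0.43  -0.292] 0.0
8 23 [-0.01   0.31  -0.732] 0.0
8 18 [-0.065  0.324 -0.608] 0.0
8 13 [-0.12   0.357 -0.482] 0.0
8 5 [-0.205  0.44  -0.273] 0.0
14 23 [-0.017  0.254 -0.825] 0.0
14 18 [-0.072  0.278 -0.684] 0.0
14 13 [-0.126  0.321 -0.542] 0.0
14 5 [-0.209  0.421 -0.307] 0.0
20 23 [-0.028  0.2   -0.907] 0.0
20 18 [-0.082  0.234 -0.752] 0.0
20 13 [-0.135  0.287 -0.596] 0.0
20 5 [-0.214  0.403 -0.338] 0.0
5 23 [-0.008  0.339 -0.682] 0.0
5 18 [-0.063  0.349 -0.567] 0.0
5 13 [-0.117  0.376 -0.449] 0.0
5 5 [-0.203  0.451 -0.254] 0.0
```

```bash
cat > kin.py <<'E'
import numpy as np
from scipy.optimize import least_squares
from scipy.spatial.transform import Rotation as Ro
# G, z, y, q
D=[([.1979,-.6449,.2447],[-.001,.001,-1],[-.293,.956,.001],[-.985,.359,.011,0,-1.224,-.288]),([.4954,.0219,.2629],[.068,.333,-.94],[-.979,.202,.001],[.18,.04,-.26,-.35,-1.16,-.26]),
([.4808,.2329,.0911],[.127,.628,-.768],[-.978,.208,.009],[.28,.27,-.41,-.94,-.78,.17]),([.4985,.2894,.0281],[.139,.626,-.767],[-.977,.213,-.003],[.35,.41,-.38,-1.07,-.66,.28]),
([.4994,.2919,.1481],[.141,.627,-.767],[-.977,.213,-.006],[.43,.19,-.36,-.85,-.75,-.08]),([.4773,.0594,.1931],[-.132,-.761,-.635],[-.986,.169,.002],[.85,.44,-.49,.42,-1.46,-1.25]),
([.4832,.0615,.0924],[-.129,-.749,-.65],[-.985,.17,-.001],[.84,.57,-.55,.44,-1.26,-1.32]),([.4741,.0083,.203],[.095,.533,-.841],[-.985,.17,-.004],[-.06,.12,-.3,-.63,-1.16,.15]),
([.4733,.0096,.112],[.147,.853,-.5],[-.986,.168,-.004],[-.42,.49,-.27,-1.03,-1.38,.78]),([.4795,.0458,.0877],[.148,.854,-.499],[-.985,.17,-.001],[-.36,.52,-.3,-1.07,-1.32,.81]),
([.4799,.046,.1893],[.149,.853,-.5],[-.985,.17,-.004],[-.35,.34,-.26,-1.04,-1.42,.61]),([.4821,-.2409,.1531],[.073,-.384,-.92],[-.981,-.193,.003],[.11,.13,-.82,.66,-.69,-.44]),
([.4831,-.2407,.0559],[.074,-.384,-.92],[-.981,-.192,.001],[-.04,.27,-1.01,1.12,-.44,-.83])]
G,Zt,Yt,Q=[np.array(v,float) for v in zip(*D)]
def fk(x,q):
    """grasp point, tool R"""
    h,a,L,F,e,w,d=x;p=q[1]-q[2]
    B=Ro.from_euler('z',q[0])*Ro.from_euler('y',p)     # forearm: x along, z up
    A=B*Ro.from_euler('x',x4*q[3])*Ro.from_euler('y',-q[4])  # bend: x = tool axis
    pos=Ro.from_euler('z',q[0]).apply([a+L*np.sin(q[1]),0,h+L*np.cos(q[1])])+B.apply([F,0,e])+A.apply([d,0,w])
    T=A*Ro.from_euler('x',x6*q[5])*TOOL
    return pos,T
# tool in A frame at q6=0: z_tool=x_A, and (tool down) e_r=z_A -> m=-y_tool
TOOL=Ro.from_matrix(np.array([[0,0,1],[1,0,0],[0,1,0]]).astype(float)*np.array([[1],[1],[-1]]))
if np.linalg.det(TOOL.as_matrix())<0: raise SystemExit
X=None
E
python3 - <<'E'
import re,itertools
s=open('kin.py').read().replace("TOOL=Ro","TOOL0=Ro").split("TOOL0")[0]
exec(s)
import builtins
res=[]
for x4,x6 in itertools.product((1,-1),(1,-1)):
  for c,sg in itertools.product((1,-1),(1,)):
    # y_tool=c*z_A, z_tool=x_A, x_tool=y×z
    y=np.array([0,0,c]);z=np.array([1,0,0]);TOOL=Ro.from_matrix(np.c_[np.cross(y,z),y,z].astype(float))
    def r(x):
        o=[]
        for i in range(len(Q)):
            p,T=fk(x,Q[i]);o+=list(p-G[i])
        return o
    dz=max(np.abs(fk([0]*7,Q[i])[1].as_matrix()[:,2]-Zt[i]).max() for i in range(len(Q)))
    dy=max(np.abs(fk([0]*7,Q[i])[1].as_matrix()[:,1]-Yt[i]).max() for i in range(len(Q)))
    f=least_squares(r,[.3,.05,.4,.4,.02,.05,.3]);res.append((x4,x6,c,dz,dy,np.std(f.fun)*1e3,f.x.round(4)))
for k in res:print(k)
E
```

```text
(1, 1, 1, np.float64(1.5995408447458948), np.float64(1.983640336507563), np.float64(104.00635706424833), array([ 0.418 ,  0.3754, -0.2806,  0.1709,  0.0088,  0.0734, -0.1525]))
(1, 1, -1, np.float64(1.5995408447458948), np.float64(1.2810934986688598), np.float64(104.00635706424833), array([ 0.418 ,  0.3754, -0.2806,  0.1709,  0.0088,  0.0734, -0.1525]))
(1, -1, 1, np.float64(1.599540844745895), np.float64(1.9623177719614793), np.float64(104.00635706424833), array([ 0.418 ,  0.3754, -0.2806,  0.1709,  0.0088,  0.0734, -0.1525]))
(1, -1, -1, np.float64(1.5995408447458943), np.float64(1.3146467638992863), np.float64(104.00635706424833), array([ 0.418 ,  0.3754, -0.2806,  0.1709,  0.0088,  0.0734, -0.1525]))
(-1, 1, 1, np.float64(0.009191209007412118), np.float64(1.967178743099096), np.float64(85.4382271756135), array([ 0.1964,  0.2461,  0.2588,  0.2339,  0.0301, -0.0284,  0.2349]))
(-1, 1, -1, np.float64(0.00919120900741216), np.float64(1.7996374707483516), np.float64(85.4382271756135), array([ 0.1964,  0.2461,  0.2588,  0.2339,  0.0301, -0.0284,  0.2349]))
(-1, -1, 1, np.float64(0.009191209007412063), np.float64(1.9720595047226266), np.float64(85.4382271756135), array([ 0.1964,  0.2461,  0.2588,  0.2339,  0.0301, -0.0284,  0.2349]))
(-1, -1, -1, np.float64(0.009191209007412063), np.float64(0.009649670884297273), np.float64(85.4382271756135), array([ 0.1964,  0.2461,  0.2588,  0.2339,  0.0301, -0.0284,  0.2349]))
```

```bash
cat > kin2.py <<'E'
exec(open('kin.py').read().split("def fk")[0])
E_=Ro.from_euler
TOOL=Ro.from_matrix(np.c_[np.cross([0,0,-1],[1,0,0]),[0,0,-1],[1,0,0]].astype(float))
def mats(q):
    a=E_('z',q[0]);b=a*E_('y',q[1]);c=a*E_('y',q[1]-q[2]);d=c*E_('x',-q[3]);e=d*E_('y',-q[4])
    return [m.as_matrix() for m in(a,b,c,d,e)],(e*E_('x',-q[5])*TOOL)
J=np.vstack([np.hstack([m for m in mats(q)[0]]) for q in Q])
A=np.vstack([J,1e-3*np.eye(15)])
x=np.linalg.lstsq(A,np.r_[G.ravel(),np.zeros(15)],rcond=None)[0]
def fk(q):
    m,T=mats(q);return np.hstack(m)@x,T
def ik(Gp,R,q0):
    f=lambda q:np.r_[(fk(q)[0]-Gp)*10,(fk(q)[1].inv()*R).as_rotvec()]
    r=least_squares(f,q0);return r.x,np.abs(r.fun).max()
if __name__=="__main__":
    print("res mm",(1e3*(J@x-G.ravel())).reshape(-1,3).round(1).tolist());print(x.reshape(5,3).round(3).tolist())
E
python3 kin2.py
```

```text
res mm [[-0.4, 0.3, 0.2], [2.0, -0.2, -1.2], [1.1, 0.1, -0.8], [2.2, 1.2, -0.8], [-3.2, -1.3, 0.7], [0.4, -0.4, -0.6], [1.0, 1.5, -0.9], [-0.9, 1.6, -0.8], [1.8, -0.6, 1.1], [-1.9, 0.5, 1.1], [-2.0, 0.4, -0.4], [4.2, 1.0, 3.6], [-4.7, -0.9, -1.1]]
[[0.003, -0.0, 0.2], [-0.001, -0.0, 0.599], [0.232, -0.0, -0.001], [0.232, -0.096, -0.001], [0.356, -0.096, -0.002]]
```

```bash
python3 - <<'E'
from kin2 import *
from mv import rot,nvec
q0=[-.04,.27,-1.01,1.12,-.44,-.83]
B=np.array([.487,-.2625,0])
print("now",fk(np.array(q0))[0].round(4))
for zz in(.0559,.0425):
  for g in(11.2,5,20):
    for t in(23,18,13,5,0,-5):
      q,e=ik(B+.0225*nvec(g)+[0,0,zz],rot(g,t),q0);print(zz,g,t,q.round(2),round(e,4))
E
```

```text
now [ 0.4784 -0.2416  0.0548]
0.0559 11.2 23 [-0.05  0.27 -1.01  1.13 -0.43 -0.84] 0.0
0.0559 11.2 18 [ 0.01  0.28 -0.92  0.8  -0.44 -0.55] 0.0
0.0559 11.2 13 [ 0.02  0.29 -0.8   0.49 -0.49 -0.26] 0.0
0.0559 11.2 5 [-0.04  0.32 -0.62  0.15 -0.62  0.12] 0.0
0.0559 11.2 0 [-0.1   0.34 -0.52 -0.   -0.71  0.29] 0.0
0.0559 11.2 -5 [-0.16  0.37 -0.43 -0.11 -0.81  0.43] 0.0
0.0559 5 23 [ 0.02  0.29 -0.95  0.97 -0.49 -0.84] 0.0
0.0559 5 18 [ 0.03  0.3  -0.87  0.71 -0.49 -0.6 ] 0.0
0.0559 5 13 [ 0.03  0.3  -0.77  0.46 -0.53 -0.35] 0.0
0.0559 5 5 [-0.04  0.33 -0.61  0.15 -0.63  0.01] 0.0
0.0559 5 0 [-0.1   0.35 -0.51 -0.   -0.71  0.18] 0.0
0.0559 5 -5 [-0.16  0.37 -0.43 -0.12 -0.8   0.33] 0.0
0.0559 20 23 [-0.19  0.24 -1.07  1.44 -0.35 -0.85] 0.0
0.0559 20 18 [-0.06  0.25 -0.99  0.96 -0.35 -0.5 ] 0.0
0.0559 20 13 [ 0.    0.27 -0.84  0.53 -0.43 -0.13] 0.0
0.0559 20 5 [-0.05  0.31 -0.63  0.14 -0.6   0.28] 0.0
0.0559 20 0 [-0.1   0.34 -0.52  0.   -0.71  0.45] 0.0
0.0559 20 -5 [-0.16  0.37 -0.43 -0.1  -0.82  0.58] 0.0
0.0425 11.2 23 [-0.09  0.29 -1.03  1.26 -0.4  -0.92] 0.0
0.0425 11.2 18 [-0.02  
[... 209 characters left out ...]
 11.2 -5 [-0.16  0.39 -0.44 -0.12 -0.78  0.44] 0.0
0.0425 5 23 [-0.01  0.31 -0.98  1.06 -0.46 -0.91] 0.0
0.0425 5 18 [ 0.01  0.31 -0.9   0.78 -0.45 -0.66] 0.0
0.0425 5 13 [ 0.02  0.32 -0.8   0.5  -0.49 -0.38] 0.0
0.0425 5 5 [-0.04  0.35 -0.62  0.15 -0.6  -0.  ] 0.0
0.0425 5 0 [-0.1   0.36 -0.52 -0.   -0.68  0.18] 0.0
0.0425 5 -5 [-0.16  0.39 -0.44 -0.12 -0.77  0.33] 0.0
0.0425 20 23 [-0.26  0.26 -1.09  1.61 -0.33 -0.96] 0.0
0.0425 20 18 [-0.11  0.27 -1.02  1.11 -0.31 -0.61] 0.0
0.0425 20 13 [-0.01  0.29 -0.87  0.59 -0.39 -0.19] 0.0
0.0425 20 5 [-0.05  0.33 -0.64  0.15 -0.57  0.27] 0.0
0.0425 20 0 [-0.1   0.36 -0.53 -0.   -0.68  0.45] 0.0
0.0425 20 -5 [-0.16  0.39 -0.44 -0.11 -0.79  0.58] 0.0
```

A yaw of about −5° and 1° less lean keeps joint 3 well within range. I'll do that, then lower.

```bash
python3 - <<'E'
from mv import *
G=cur()[0]-.011*cur()[1].as_matrix()[:,2]
plan([(G,6.2,22.3,2),(G-[0,0,.010],6.2,22.3,4),(G-[0,0,.0125],6.2,22.3,2)],.05)
E
```

```text
-0.9 -0.4 2.3  -0.0001 0.0002 -0 0.05; -0.9 -0.3 2.2  -0 0.0001 -0 0.05; -0 -0 0  -0.001 0 0.0023 0.05; -0 -0 0  -0.0009 0 0.0023 0.05; -0 -0 0  -0.001 0 0.0023 0.05; -0 -0 0  -0.0009 0.0001 0.0023 0.05; -0 -0 0  -0.0005 -0 0.0012 0.05; -0 -0 0  -0.0005 -0 0.0012 0.05;


end [ 0.4835 -0.2449  0.0332]
```

>>> move_arm(
  rows="-0.9 -0.4 2.3 0 0 0 0.05; -0.9 -0.3 2.2 0 0 0 0.05; 0 0 0 -0.001 0 0.0023 0.05; 0 0 0 -0.001 0 0.0023 0.05; 0 0 0 -0.001 0 0.0023 0.05; 0 0 0 -0.001 0 0.0023 0.05; 0 0 0 0 0 0 0.05",
)

```text
t: 22.82
eef_pos: [0.4842, -0.2442, 0.0362]
ee_rot: [-3.14, -0.39, -1.462]
force: [-0.9, 0.2, -2.3]
width: 0.0572
gripper_force: 59.9
```

```bash
python3 - <<'E'
from mv import *
show()
E
```

```text
t 22.82 G [ 0.4837 -0.2401  0.0464] z [ 0.043 -0.378 -0.925] y [-0.994 -0.11  -0.002] q [-0.01  0.3  -0.98  1.04 -0.45 -0.85] F [-0.9  0.2 -2.3] w 0.0572 gf 59.9
```

>>> move_arm(
  rows="0 0 0 -0.0005 0 0.001 0.05; 0 0 0 -0.0005 0 0.001 0.05; 0 0 0 -0.0005 0 0.001 0.05; 0 0 0 0 0 0 0.05",
)

```text
t: 23.32
eef_pos: [0.4849, -0.2443, 0.0351]
ee_rot: [-3.138, -0.393, -1.462]
force: [-9.0, 9.2, 22.7]
width: 0.0574
gripper_force: 60.0
```

Contact at 23 N. I'll ease off slightly, then open a little at a time.

>>> move_arm(
  rows="0 0 0 0.0005 0 -0.0015 0.05; 0 0 0 0 0 0 0.05",
  squeeze=30,
)

```text
t: 23.58
eef_pos: [0.485, -0.2436, 0.0351]
ee_rot: [-3.138, -0.39, -1.462]
force: [-2.4, 3.6, 6.7]
width: 0.0579
gripper_force: 30.0
```

```bash
cat > look.py <<'E'
from mv import *
from h import *
show()
nb=nvec(11.2);B=np.array([.4872,-.2609,0]);X=np.array([nb[1],-nb[0],0])
for nm in("side","top"):
    q,e=arm.grab_frame(nm);W=cloud(nm,e);L=np.stack([(W-B)@X,(W-B)@nb,W[...,2]],-1)
    k=(L[...,2]>.041)&(L[...,2]<.056)&(abs(L[...,0])<.045)&(abs(L[...,1])<.085);P=L[k]
    for a in(-.07,-.05,-.03,.03,.05):
        u=P[(P[:,1]>=a)&(P[:,1]<a+.02)]
        if len(u)>3:print(nm,round(a,3),len(u),"z",np.percentile(u[:,2],[10,50,90]).round(4),"x",np.percentile(u[:,0],[2,98]).round(4),"y",np.percentile(u[:,1],[2,98]).round(4))
    k=(L[...,2]>.028)&(L[...,2]<.039)&(abs(L[...,0])<.08)&(abs(L[...,1])<.105);u=L[k]
    print("big rim",len(u),np.percentile(u,[1,99],axis=0).round(4).tolist())
E
python3 look.py
```

```text
t 23.57 G [ 0.4845 -0.2394  0.0452] z [ 0.045 -0.378 -0.925] y [-0.994 -0.11  -0.003] q [-0.02  0.3  -0.98  1.05 -0.45 -0.87] F [-2.4  3.6  6.7] w 0.0579 gf 30.0
side -0.07 35 z [0.0431 0.0456 0.0488] x [-0.0318  0.0176] y [-0.0611 -0.0508]
side -0.05 31 z [0.0429 0.0453 0.0482] x [-0.0367  0.0247] y [-0.0497 -0.0315]
side -0.03 30 z [0.043  0.0457 0.049 ] x [-0.035   0.0245] y [-0.0298 -0.0104]
side 0.03 8 z [0.0447 0.0485 0.0529] x [0.0227 0.033 ] y [0.0322 0.0385]
side 0.05 16 z [0.0443 0.0468 0.0491] x [0.0094 0.0272] y [0.0524 0.066 ]
big rim 377 [[-0.069, -0.094, 0.0282], [0.0616, 0.0697, 0.0387]]
top -0.07 35 z [0.0425 0.0455 0.0499] x [-0.0266  0.021 ] y [-0.0615 -0.0517]
top -0.05 21 z [0.0428 0.0455 0.0504] x [-0.031   0.0253] y [-0.0492 -0.0304]
top -0.03 22 z [0.0431 0.0452 0.0497] x [-0.0311  0.027 ] y [-0.0291 -0.0124]
big rim 217 [[-0.0649, -0.0941, 0.0281], [0.0638, 0.0945, 0.0389]]
```

The middle lid's rim is at about 47–49 mm and level, so it rests on the floor of the big lid. I'll release it and back out along the tool axis.

>>> move_arm(
  rows="0 0 0 0 0 0 0.06; 0 0 0 0 0 0 0.062; 0 0 0 0 0 0 0.063; 0 0 0 0 0 0 0.063; 0 0 0 0 0 -0.008 0.063; 0 0 0 0 0 -0.015 0.064; 0 0 0 0 0 -0.025 0.066; 0 0 0 0 0 -0.04 0.07",
)

```text
t: 24.68
eef_pos: [0.4795, -0.2102, 0.1158]
ee_rot: [3.141, -0.39, -1.461]
force: [1.2, -1.0, 1.1]
width: 0.069
gripper_force: 0.0
```

```bash
python3 look.py; python3 - <<'E'
from mv import *
from h import *
# surroundings of the small lid
q,e=arm.grab_frame("top");W=cloud("top",e);Z=W[...,2]
def rect(u): c,s,a=cv2.minAreaRect(u[:,:2].astype(np.float32));return np.round(c,4),np.round(s,4),round(a,1)
r=W[(Z>.05)&(Z<.075)&(abs(W[...,0]-.635)<.05)&(abs(W[...,1]-.167)<.06)];print("small",len(r),rect(r),np.percentile(r[:,2],95))
r=W[(Z>.03)&(Z<.25)&(W[...,0]>.66)&(W[...,0]<.9)&(W[...,1]>.05)&(W[...,1]<.15)];print("toaster",len(r),r.min(0).round(3),np.percentile(r,[2,98],axis=0).round(3))
r=W[(Z>.07)&(Z<.12)&(W[...,0]>.70)&(W[...,0]<.82)&(W[...,1]>.165)&(W[...,1]<.235)];print("jar",len(r),rect(r),np.percentile(r[:,2],[50,98]),r[:,:2].min(0))
r=W[(Z>.06)&(Z<.12)&(W[...,0]>.70)&(W[...,0]<.80)&(W[...,1]>.235)&(W[...,1]<.28)];print("salt",len(r),rect(r),r[:,:2].min(0))
E
```

```text
t 24.68 G [ 0.4791 -0.2061  0.126 ] z [ 0.041 -0.378 -0.925] y [-0.994 -0.109  0.001] q [ 0.18  0.17 -0.84  0.64 -0.69 -0.6 ] F [ 1.2 -1.   1.1] w 0.069 gf 0.0
side -0.07 32 z [0.042  0.0453 0.0487] x [-0.0302  0.0189] y [-0.0611 -0.0511]
side -0.05 33 z [0.0425 0.0444 0.0477] x [-0.0349  0.0242] y [-0.0497 -0.0321]
side -0.03 31 z [0.0424 0.0459 0.0487] x [-0.0343  0.0239] y [-0.0297 -0.0111]
side 0.03 32 z [0.042  0.0442 0.0491] x [-0.03    0.0297] y [0.0311 0.0493]
side 0.05 23 z [0.043  0.0444 0.0489] x [-0.029   0.0282] y [0.0503 0.0661]
big rim 509 [[-0.0693, -0.0937, 0.0281], [0.0622, 0.0937, 0.0387]]
top -0.07 32 z [0.0428 0.0451 0.0493] x [-0.0276  0.0206] y [-0.0621 -0.0504]
top -0.05 21 z [0.0418 0.0448 0.0471] x [-0.0314  0.0259] y [-0.0492 -0.0308]
top -0.03 24 z [0.0428 0.0456 0.0503] x [-0.0315  0.0268] y [-0.0281 -0.0119]
top 0.05 8 z [0.0434 0.0447 0.047 ] x [-0.0139 -0.0022] y [0.0636 0.0679]
big rim 229 [[-0.065, -0.0941, 0.0281], [0.0649, 0.0551, 0.0389]]
small 152 (array([0.6355, 0.1671]), array([0.0909, 0.0388]), 73.8) 0.06323741247955193
toaster 1165 [0.682 0.05  0.032] [[0.684 0.051 0.045]
 [0.839 0.098 0.194]]
jar 348 (array([0.7588, 0.1999]), array([0.0617, 0.0608]), 1.6) [0.08393576 0.09042401] [0.7281381 0.1696012]
salt 120 (array([0.7409, 0.2617]), array([0.0311, 0.0332]), 4.0) [0.72544711 0.24482192]
```

The middle lid lies level in the big lid, centred to about 2 mm. For the small lid (0.6355, 0.167, heading −16.6°) I'll lean the gripper 10° away from the toaster and check reach with the fitted kinematics.

```bash
python3 - <<'E'
from mv import *
from kin2 import ik
g=-16.6;n=nvec(g);S=np.array([.6355,.1671,0]);Gs=S+.008*n+[0,0,.0605];z=rot(g,10).as_matrix()[:,2]
print(ik(Gs,rot(g,10),[0.2,.5,-.3,0,-.9,0])[0].round(2), ik(Gs-.1*z,rot(g,10),[0.2,.4,-.3,0,-.9,0])[0].round(2))
B=np.array([.487,-.261,.0705])+.008*nvec(6.2);print(ik(B,rot(6.2,10),[-.04,.3,-.6,.2,-.6,0])[0].round(2))
show()
G=cur()[0]-.011*cur()[1].as_matrix()[:,2]
plan([(G+[0,0,.1],6.2,15,3),((.56,.12,.25),-12,10,9),(Gs-.08*z,g,10,4)],.075)
E
```

```text
[ 0.62  0.55 -0.2   0.13 -0.96 -0.99] [ 0.64  0.47 -0.07  0.11 -1.17 -0.98]
[-0.02  0.29 -0.68  0.31 -0.6  -0.13]
t 24.82 G [ 0.4819 -0.2051  0.128 ] z [ 0.048 -0.377 -0.925] y [-0.994 -0.111 -0.006] q [ 0.18  0.17 -0.84  0.64 -0.69 -0.6 ] F [-0.2  0.   0.5] w 0.0698 gf 0.0
-0.1 -2.4 0  0.0122 -0.0002 -0.0309 0.075; -0.2 -2.5 0  0.0109 -0.0001 -0.0313 0.075; -0.1 -2.4 0.1  0.0095 -0.0001 -0.0318 0.075; -0.4 -0.6 2  -0.0333 -0.0124 -0.0114 0.075; -0.5 -0.5 1.9  -0.0338 -0.0112 -0.0112 0.075; -0.4 -0.6 2  -0.0342 -0.01 -0.011 0.075; -0.5 -0.5 2  -0.0347 -0.0087 -0.0106 0.075; -0.4 -0.6 2  -0.035 -0.0074 -0.0104 0.075;

-0.4 -0.5 1.9  -0.0354 -0.0061 -0.0102 0.075; -0.5 -0.6 2  -0.0357 -0.0048 -0.0098 0.075; -0.4 -0.5 2  -0.0359 -0.0035 -0.0095 0.075; -0.5 -0.6 1.9  -0.0361 -0.0022 -0.0092 0.075; -0.2 0 1.1  -0.0254 -0.0164 0.0236 0.075; -0.2 0 1.2  -0.0256 -0.0161 0.0236 0.075; -0.2 0 1.1  -0.0261 -0.0156 0.0235 0.075; -0.2 0 1.2  -0.0263 -0.0151 0.0235 0.075;


end [0.6412 0.1863 0.1284]
```

>>> move_arm(
  rows="-0.1 -2.4 0 0.012 0 -0.031 0.075; -0.2 -2.5 0 0.011 0 -0.031 0.075; -0.1 -2.4 0 0.009 0 -0.032 0.075; -0.4 -0.6 2 -0.033 -0.012 -0.011 0.075; -0.5 -0.5 2 -0.034 -0.011 -0.011 0.075; -0.4 -0.6 2 -0.034 -0.01 -0.011 0.075; -0.5 -0.5 2 -0.035 -0.009 -0.011 0.075; -0.4 -0.6 2 -0.035 -0.007 -0.01 0.075",
)

```text
t: 25.82
eef_pos: [0.5229, -0.0273, 0.2257]
ee_rot: [3.14, -0.215, -1.643]
force: [0.5, -0.3, -0.7]
width: 0.075
gripper_force: 0.0
```

>>> move_arm(
  rows="-0.4 -0.5 1.9 -0.035 -0.006 -0.01 0.075; -0.5 -0.6 2 -0.036 -0.005 -0.01 0.075; -0.4 -0.5 2 -0.036 -0.004 -0.01 0.075; -0.5 -0.6 1.9 -0.036 -0.002 -0.009 0.075; -0.2 0 1.1 -0.025 -0.016 0.023 0.07; -0.2 0 1.2 -0.026 -0.016 0.023 0.07; -0.2 0 1.1 -0.026 -0.016 0.023 0.07; -0.2 0 1.2 -0.026 -0.015 0.023 0.07",
)

```text
t: 26.82
eef_pos: [0.6396, 0.1846, 0.1251]
ee_rot: [3.136, -0.178, -1.863]
force: [0.1, 0.6, 0.3]
width: 0.0697
gripper_force: 0.0
```

```bash
python3 - <<'E'
from mv import *
from h import *
show()
p,d=arm.grab_frame("side")
cv2.imwrite("pics/s6.png",cv2.resize(p[60:240,200:400],None,fx=3,fy=3,interpolation=cv2.INTER_CUBIC))
g=-16.6;n=nvec(g);S=np.array([.6355,.1671,0]);Gs=S+.008*n+[0,0,.0605];z=rot(g,10).as_matrix()[:,2]
plan([(Gs-.035*z,g,10,3),(Gs,g,10,4)],.065)
E
```

```text
t 26.82 G [0.6402 0.1864 0.1359] z [-0.056 -0.168 -0.984] y [-0.957  0.289  0.005] q [ 0.63  0.49 -0.1   0.11 -1.13 -0.98] F [0.1 0.6 0.3] w 0.0697 gf 0.0
0.2 -0.1 -0.1  0 -0.0004 0.0123 0.065; 0.1 -0.2 -0  0.0001 -0.0004 0.0123 0.065; 0.2 -0.1 -0.1  0 -0.0004 0.0123 0.065; 0 0 0  0 0 0.0087 0.065; 0 0 0  0 0 0.0088 0.065; 0 0 0  0 0 0.0087 0.065; 0 0 0  0 0 0.0088 0.065; 
end [0.6373 0.173  0.0496]
```

View pics/s6.png

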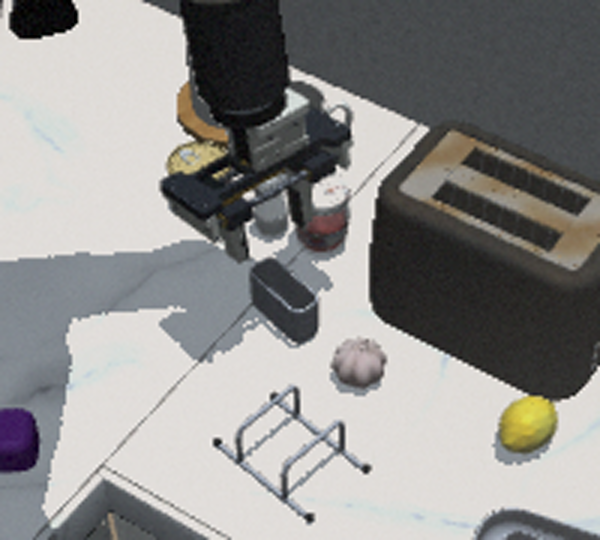

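The gripper (about 260,180) is above the small lid (285,300) and clear of the toaster. I'll descend and grip.

>>> move_arm(
  rows="0.2 -0.1 -0.1 0 0 0.012 0.065; 0.1 -0.2 0 0 -0.001 0.012 0.065; 0.2 -0.1 -0.1 0 0 0.012 0.065; 0 0 0 0 0 0.009 0.065; 0 0 0 0 0 0.009 0.065; 0 0 0 0 0 0.009 0.065; 0 0 0 0 0 0.009 0.065; 0 0 0 0 0 0 0.06",
)

```text
t: 27.88
eef_pos: [0.6361, 0.1727, 0.0555]
ee_rot: [-3.139, -0.171, -1.858]
force: [0.3, 0.3, 0.7]
width: 0.0612
gripper_force: 0.0
```

>>> move_arm(
  rows="0 0 0 0 0 0 0.05; 0 0 0 0 0 0 0.042; 0 0 0 0 0 0 0.035; 0 0 0 0 0 0 0.03; 0 0 0 0 0 0 0.03; 0 0 0 0 0 0 0.03",
  squeeze=50,
)

```text
t: 28.62
eef_pos: [0.6368, 0.1732, 0.0568]
ee_rot: [-3.138, -0.169, -1.858]
force: [-0.0, 0.1, 2.8]
width: 0.0373
gripper_force: 50.0
```

```bash
python3 - <<'E'
from mv import *
show()
G=cur()[0]-.011*cur()[1].as_matrix()[:,2];n=nvec(6.2)
M=np.array([.4872,-.2609,0])+.002*nvec(11.2)
d=(G-[.6355,.1671,0])@nvec(-16.6);print("offset along",d)
plan([(G+[0,0,.14],-16.6,10,8),(M+d*n+[0,0,.19],6.2,10,24)],.03)
E
```

```text
t 28.62 G [0.6373 0.175  0.0676] z [-0.044 -0.162 -0.986] y [-0.959  0.283 -0.004] q [ 0.62  0.54 -0.2   0.13 -0.97 -0.99] F [-0.   0.1  2.8] w 0.0373 gf 50.0
offset along 0.008075484260019306
-0 0 0  0.003 -0.0001 -0.0173 0.03; -0.1 0.1 0  0.0029 -0 -0.0172 0.03; 0 0 0  0.003 -0.0001 -0.0172 0.03; -0 0.1 0.1  0.003 0 -0.0173 0.03; -0.1 -0 -0  0.003 -0 -0.0172 0.03; 0 0 -0  0.003 -0 -0.0173 0.03; -0 0.1 0  0.003 -0 -0.0172 0.03; -0.1 0 0  0.003 -0.0001 -0.0172 0.03;

0.2 0 -0.9  0.0184 0.001 0.004 0.03; 0.1 0 -1  0.0184 0.0012 0.004 0.03; 0.2 0 -0.9  0.0183 0.0016 0.0039 0.03; 0.2 0 -0.9  0.0183 0.0019 0.004 0.03; 0.1 0 -1  0.0183 0.0022 0.004 0.03; 0.2 0 -0.9  0.0183 0.0025 0.0039 0.03; 0.2 0 -0.9  0.0182 0.0028 0.004 0.03; 0.1 0 -1  0.0181 0.0031 0.0039 0.03;

0.2 0 -0.9  0.0181 0.0034 0.0039 0.03; 0.2 0 -0.9  0.0181 0.0038 0.004 0.03; 0.1 0 -1  0.018 0.004 0.0039 0.03; 0.2 0 -0.9  0.0179 0.0044 0.0039 0.03; 0.2 0 -0.9  0.0178 0.0046 0.0039 0.03; 0.1 0 -1  0.0178 0.0049 0.0038 0.03; 0.2 0 -0.9  0.0177 0.0053 0.0039 0.03; 0.2 0 -0.9  0.0176 0.0055 0.0038 0.03;

0.1 0 -1  0.0175 0.0059 0.0038 0.03; 0.2 0 -0.9  0.0174 0.0061 0.0039 0.03; 0.2 0 -1  0.0173 0.0064 0.0037 0.03; 0.1 0 -0.9  0.0172 0.0068 0.0038 0.03; 0.2 0 -0.9  0.017 0.007 0.0038 0.03; 0.2 0 -1  0.017 0.0073 0.0037 0.03; 0.1 0 -0.9  0.0168 0.0076 0.0037 0.03; 0.2 0 -0.9  0.0167 0.0079 0.0037 0.03;


end [ 0.4861 -0.2528  0.1791]
```

The grip overlaps only about 13 mm. I'll regrip 5 mm lower.

>>> move_arm(
  rows="0 0 0 0 0 0 0.048; 0 0 0 0 0 0 0.048; 0 0 0 -0.001 0 0.005 0.048; 0 0 0 0 0 0 0.048; 0 0 0 0 0 0 0.03; 0 0 0 0 0 0 0.03; 0 0 0 0 0 0 0.03; 0 0 0 0 0 0 0.03",
)

```text
t: 29.62
eef_pos: [0.6366, 0.1732, 0.0513]
ee_rot: [-3.138, -0.169, -1.858]
force: [0.9, 1.0, -1.4]
width: 0.038
gripper_force: 49.9
```

>>> move_arm(
  rows="0 0 0 0.002 0 -0.012 0.03; 0 0 0 0.003 0 -0.017 0.03; 0 0 0 0.003 0 -0.017 0.03; 0 0 0 0.003 0 -0.017 0.03; 0 0 0 0.003 0 -0.017 0.03; 0 0 0 0.003 0 -0.017 0.03; 0 0 0 0.003 0 -0.017 0.03; 0 0 0 0.003 0 -0.017 0.03",
)

```text
t: 30.62
eef_pos: [0.636, 0.1727, 0.1855]
ee_rot: [-3.138, -0.169, -1.858]
force: [0.2, 0.6, -1.8]
width: 0.0375
gripper_force: 49.9
```

```bash
python3 - <<'E'
from mv import *
show()
n=nvec(6.2);M=np.array([.4872,-.2609,0])+.002*nvec(11.2)
plan([(M+.008*n+[0,0,.19],6.2,10,24)],.03)
E
```

```text
t 30.62 G [0.6365 0.1745 0.1964] z [-0.045 -0.163 -0.986] y [-0.959  0.283 -0.003] q [ 0.62  0.42 -0.06  0.11 -1.22 -0.96] F [ 0.2  0.6 -1.8] w 0.0375 gf 49.9
0.2 0 -0.9  0.0185 0.001 0.0034 0.03; 0.1 0 -1  0.0184 0.0012 0.0034 0.03; 0.2 0 -0.9  0.0184 0.0016 0.0035 0.03; 0.1 0 -0.9  0.0184 0.0019 0.0034 0.03; 0.2 0.1 -1  0.0184 0.0022 0.0034 0.03; 0.1 -0 -0.9  0.0183 0.0026 0.0034 0.03; 0.2 -0 -0.9  0.0183 0.0028 0.0034 0.03; 0.1 -0 -0.9  0.0182 0.0031 0.0035 0.03;

0.2 -0 -1  0.0182 0.0034 0.0034 0.03; 0.1 0 -0.9  0.0181 0.0038 0.0034 0.03; 0.2 0 -0.9  0.018 0.004 0.0034 0.03; 0.1 0 -1  0.018 0.0043 0.0033 0.03; 0.2 0 -0.9  0.0179 0.0047 0.0034 0.03; 0.1 0 -0.9  0.0178 0.0049 0.0033 0.03; 0.2 0.1 -1  0.0178 0.0052 0.0034 0.03; 0.2 -0 -0.9  0.0176 0.0056 0.0033 0.03;

0.1 -0 -0.9  0.0176 0.0058 0.0034 0.03; 0.2 -0 -1  0.0175 0.0061 0.0033 0.03; 0.1 -0 -0.9  0.0173 0.0064 0.0033 0.03; 0.2 0 -0.9  0.0173 0.0068 0.0033 0.03; 0.1 0 -0.9  0.0171 0.0069 0.0033 0.03; 0.2 0 -1  0.0171 0.0073 0.0032 0.03; 0.1 0 -0.9  0.0169 0.0076 0.0033 0.03; 0.2 0 -0.9  0.0168 0.0078 0.0032 0.03;


end [ 0.4862 -0.2529  0.1791]
```

>>> move_arm(
  rows="0.2 0 -0.9 0.018 0.001 0.003 0.03; 0.1 0 -1 0.018 0.001 0.003 0.03; 0.2 0 -0.9 0.018 0.002 0.003 0.03; 0.1 0 -0.9 0.018 0.002 0.003 0.03; 0.2 0 -1 0.018 0.002 0.003 0.03; 0.1 0 -0.9 0.018 0.003 0.003 0.03; 0.2 0 -0.9 0.018 0.003 0.003 0.03; 0.1 0 -0.9 0.018 0.003 0.003 0.03",
)

```text
t: 31.62
eef_pos: [0.5859, 0.0332, 0.185]
ee_rot: [-3.139, -0.17, -1.726]
force: [0.4, 0.6, -0.9]
width: 0.0379
gripper_force: 49.9
```

>>> move_arm(
  rows="0.2 0 -1 0.018 0.003 0.003 0.03; 0.1 0 -0.9 0.018 0.004 0.003 0.03; 0.2 0 -0.9 0.018 0.004 0.003 0.03; 0.1 0 -1 0.018 0.004 0.003 0.03; 0.2 0 -0.9 0.018 0.005 0.003 0.03; 0.1 0 -0.9 0.018 0.005 0.003 0.03; 0.2 0 -1 0.018 0.005 0.003 0.03; 0.2 0 -0.9 0.018 0.006 0.003 0.03",
)

```text
t: 32.62
eef_pos: [0.5358, -0.1087, 0.1856]
ee_rot: [-3.139, -0.17, -1.593]
force: [0.1, -0.1, -1.8]
width: 0.0378
gripper_force: 49.9
```

>>> move_arm(
  rows="0.1 0 -0.9 0.018 0.006 0.003 0.03; 0.2 0 -1 0.018 0.006 0.003 0.03; 0.1 0 -0.9 0.018 0.006 0.003 0.03; 0.2 0 -0.9 0.017 0.007 0.003 0.03; 0.1 0 -0.9 0.017 0.007 0.003 0.03; 0.2 0 -1 0.017 0.007 0.003 0.03; 0.1 0 -0.9 0.017 0.008 0.003 0.03; 0 0 0 0 0 0 0.03",
)

```text
t: 33.62
eef_pos: [0.4915, -0.2338, 0.1855]
ee_rot: [-3.141, -0.17, -1.48]
force: [0.9, -0.1, -1.2]
width: 0.0378
gripper_force: 49.9
```

```bash
cat > look2.py <<'E'
from mv import *
from h import *
show()
nb=nvec(6.2);B=np.array([.4872,-.2609,0]);X=np.array([nb[1],-nb[0],0])
G=cur()[0]-.011*cur()[1].as_matrix()[:,2];print("G local",((G-B)@X).round(4),((G-B)@nb).round(4))
zr=G[2]-.002
for nm in("side","top"):
    q,e=arm.grab_frame(nm);W=cloud(nm,e);L=np.stack([(W-B)@X,(W-B)@nb,W[...,2]],-1)
    for tag,lo,hi,bx,by in(("small rim",zr-.010,zr+.008,.03,.065),("med rim",.041,.056,.045,.085)):
        k=(L[...,2]>lo)&(L[...,2]<hi)&(abs(L[...,0])<bx)&(abs(L[...,1])<by);P=L[k]
        if len(P)<5: continue
        for a in(-.07,-.05,-.03,-.01,.01,.03,.05):
            u=P[(P[:,1]>=a)&(P[:,1]<a+.02)]
            if len(u)>5:print(nm,tag,a,len(u),"z",np.percentile(u[:,2],[10,50,90]).round(4),"x",np.percentile(u[:,0],[2,98]).round(4),"mid",np.percentile(u[:,0],[2,98]).mean().round(4),"y",np.percentile(u[:,1],[2,98]).round(4))
E
python3 look2.py
```

```text
t 33.62 G [ 0.4913 -0.232   0.1963] z [ 0.016 -0.169 -0.986] y [-0.996 -0.09  -0.   ] q [ 0.03  0.14 -0.5   0.21 -0.93 -0.07] F [ 0.9 -0.1 -1.2] w 0.0378 gf 49.9
G local 0.0072 0.0283
side small rim -0.03 44 z [0.1878 0.1929 0.1954] x [-0.0156  0.022 ] mid 0.0032 y [-0.0237 -0.0105]
side small rim -0.01 46 z [0.1865 0.1931 0.1961] x [-0.0162  0.0221] mid 0.0029 y [-0.0095  0.0084]
side small rim 0.01 11 z [0.1857 0.1911 0.1953] x [-0.0146  0.0144] mid -0.0001 y [0.0102 0.0175]
side med rim -0.07 35 z [0.0425 0.0455 0.0488] x [-0.0265  0.0233] mid -0.0016 y [-0.0617 -0.052 ]
side med rim -0.05 31 z [0.0428 0.0451 0.0505] x [-0.0326  0.0269] mid -0.0029 y [-0.0498 -0.0309]
side med rim -0.03 32 z [0.0423 0.0449 0.0503] x [-0.0337  0.0273] mid -0.0032 y [-0.0298 -0.0104]
side med rim -0.01 29 z [0.0422 0.0458 0.0491] x [-0.0316  0.026 ] mid -0.0028 y [-0.0086  0.0094]
side med rim 0.01 29 z [0.0422 0.0451 0.0497] x [-0.0315  0.0257] mid -0.0029 y [0.0106 0.0295]
side med rim 0.03 30 z [0.0421 0.0452 0.0492] x [-0.0335  0.0271] mid -0.0032 y [0.0317 0.0496]
side med rim 0.05 38 z [0.0423 0.0449 0.0488] x [-0.0301  0.0245] mid -0.0028 y [0.0512 0.0671]
top small rim -0.03 20 z [0.1886 0.1927 0.1977] x [-0.0096  0.0146] mid 0.0025 y [-0.0238 -0.0154]
top med rim -0.07 29 z [0.0414 0.0451 0.0485] x [-0.0246  0.0169] mid -0.0039 y [-0.0617 -0.0515]
top med rim -0.05 7 z [0.0437 0.0445 0.0455] x [-0.0274 -0.0228] mid -0.0251 y [-0.0492 -0.0399]
top med rim -0.01 11 z [0.0424 0.0475 0.0494] x [-0.0288 -0.0237] mid -0.0263 y [-0.0093  0.0083]
top med rim 0.03 9 z [0.0417 0.0451 0.047 ] x [-0.028   0.0263] mid -0.0008 y [0.0402 0.0499]
top med rim 0.05 44 z [0.0429 0.046  0.0498] x [-0.0271  0.0266] mid -0.0002 y [0.0515 0.0684]
```

```bash
python3 - <<'E'
from mv import *
nb=nvec(6.2);B=np.array([.4872,-.2609,0]);X=np.array([nb[1],-nb[0],0])
T=B+.0008*X+.010*nb
plan([(T+[0,0,.1963],6.2,10,2),(T+[0,0,.118],6.2,10,6)],.03)
E
```

```text
0.1 0.1 -0.5  0.0095 0.0035 0.0017 0.03; 0 0.1 -0.5  0.0095 0.0035 0.0017 0.03; 0 0 0  -0.0023 -0 0.0129 0.03; 0 0 0  -0.0022 -0 0.0128 0.03; 0 0 0  -0.0023 -0 0.0129 0.03; 0 0 0  -0.0023 -0 0.0128 0.03; 0 0 0  -0.0022 -0 0.0129 0.03; 0 0 0  -0.0023 -0 0.0128 0.03;


end [ 0.4871 -0.2528  0.1072]
```

>>> move_arm(
  rows="0 0.1 -0.5 0.0095 0.0035 0.0017 0.03; 0 0.1 -0.5 0.0095 0.0035 0.0017 0.03; 0 0 0 -0.0023 0 0.013 0.03; 0 0 0 -0.0023 0 0.013 0.03; 0 0 0 -0.0023 0 0.013 0.03; 0 0 0 -0.0023 0 0.013 0.03; 0 0 0 -0.0023 0 0.013 0.03; 0 0 0 -0.0023 0 0.013 0.03",
)

```text
t: 34.72
eef_pos: [0.4872, -0.2524, 0.1052]
ee_rot: [3.139, -0.174, -1.461]
force: [0.9, -0.3, -0.3]
width: 0.0378
gripper_force: 49.9
```

```bash
python3 look2.py
```

```text
t 34.73 G [ 0.487  -0.2505  0.116 ] z [ 0.016 -0.172 -0.985] y [-0.994 -0.109  0.003] q [-0.01  0.23 -0.62  0.26 -0.72 -0.08] F [ 0.9 -0.3 -0.3] w 0.0378 gf 49.9
G local 0.0009 0.0104
side small rim -0.05 37 z [0.1073 0.1118 0.1158] x [-0.0215  0.0149] mid -0.0033 y [-0.0415 -0.0302]
side small rim -0.03 47 z [0.1058 0.1099 0.1167] x [-0.0213  0.0158] mid -0.0027 y [-0.0285 -0.0104]
side small rim -0.01 7 z [0.1091 0.1133 0.1158] x [-0.0211 -0.0172] mid -0.0191 y [-0.0094 -0.004 ]
side med rim -0.07 33 z [0.0427 0.0455 0.0492] x [-0.0283  0.0233] mid -0.0025 y [-0.0617 -0.0511]
side med rim -0.05 26 z [0.0423 0.0448 0.0484] x [-0.0327  0.0285] mid -0.0021 y [-0.0495 -0.0313]
side med rim -0.03 16 z [0.0425 0.0445 0.0472] x [-0.0314 -0.0254] mid -0.0284 y [-0.0294 -0.0105]
side med rim -0.01 14 z [0.0415 0.045  0.0489] x [-0.0328 -0.0266] mid -0.0297 y [-0.0069  0.0072]
side med rim 0.01 15 z [0.0414 0.0449 0.0491] x [-0.0329 -0.0272] mid -0.0301 y [0.0111 0.0282]
side med rim 0.03 15 z [0.0424 0.0462 0.0482] x [-0.0337 -0.027 ] mid -0.0304 y [0.0314 0.0491]
side med rim 0.05 10 z [0.0411 0.0464 0.0493] x [-0.0311 -0.0221] mid -0.0266 y [0.051  0.0623]
top small rim -0.05 15 z [0.1076 0.111  0.1133] x [-0.0155  0.0054] mid -0.005 y [-0.0418 -0.0342]
top med rim -0.07 23 z [0.0424 0.0466 0.0489] x [-0.0248  0.0167] mid -0.0041 y [-0.0607 -0.0515]
top med rim 0.03 6 z [0.0421 0.0451 0.0499] x [-0.0285 -0.0247] mid -0.0266 y [0.0399 0.049 ]
top med rim 0.05 24 z [0.0424 0.0451 0.05  ] x [-0.027   0.0077] mid -0.0096 y [0.0538 0.0682]
```

The small lid is aligned with the middle one to within 1 mm across in the side view. I'll lower it into the opening.

>>> move_arm(
  rows="0 0 0 -0.001 0 0.006 0.03; 0 0 0 -0.001 0 0.006 0.03; 0 0 0 -0.001 0 0.006 0.03; 0 0 0 -0.001 0 0.006 0.03; 0 0 0 -0.001 0 0.006 0.03; 0 0 0 -0.001 0 0.006 0.03; 0 0 0 0 0 0 0.03",
)

```text
t: 35.7
eef_pos: [0.4866, -0.2528, 0.0691]
ee_rot: [3.138, -0.174, -1.461]
force: [0.4, -0.1, -1.1]
width: 0.0374
gripper_force: 49.9
```

>>> move_arm(
  rows="0 0 0 -0.0003 0 0.002 0.03; 0 0 0 -0.0003 0 0.002 0.03; 0 0 0 -0.0003 0 0.0015 0.03; 0 0 0 0 0 0 0.03",
)

```text
t: 36.2
eef_pos: [0.487, -0.2528, 0.064]
ee_rot: [3.139, -0.174, -1.462]
force: [1.0, -1.2, -0.7]
width: 0.0374
gripper_force: 49.9
```

>>> move_arm(
  rows="0 0 0 -0.0002 0 0.001 0.03; 0 0 0 -0.0002 0 0.001 0.03; 0 0 0 0 0 0 0.03",
)

```text
t: 36.58
eef_pos: [0.487, -0.2528, 0.062]
ee_rot: [3.139, -0.174, -1.462]
force: [-0.0, -0.1, -1.1]
width: 0.0376
gripper_force: 49.9
```

>>> move_arm(
  rows="0 0 0 -0.0002 0 0.001 0.03; 0 0 0 0 0 0 0.03",
)

```text
t: 36.83
eef_pos: [0.4872, -0.2528, 0.0612]
ee_rot: [3.139, -0.174, -1.462]
force: [-0.0, 0.0, 2.0]
width: 0.0379
gripper_force: 49.9
```

>>> move_arm(
  rows="0 0 0 -0.0001 0 0.0008 0.03; 0 0 0 0 0 0 0.03",
)

```text
t: 37.08
eef_pos: [0.4873, -0.2529, 0.0611]
ee_rot: [3.14, -0.174, -1.461]
force: [-3.0, 0.8, 9.7]
width: 0.0378
gripper_force: 49.9
```

Seated (contact 10 N). I'll release and back out.

>>> move_arm(
  rows="0 0 0 0 0 -0.0005 0.04; 0 0 0 0 0 0 0.044; 0 0 0 0 0 0 0.05; 0 0 0 0 0 0 0.056; 0 0 0 0 0 -0.01 0.06; 0 0 0 0 0 -0.025 0.06; 0 0 0 0 0 -0.04 0.06; 0 0 0 0 0 -0.05 0.06",
)

```text
t: 38.08
eef_pos: [0.4843, -0.2308, 0.185]
ee_rot: [3.138, -0.173, -1.461]
force: [0.4, 0.6, 0.4]
width: 0.0598
gripper_force: 0.0
```

>>> move_arm(
  rows="0 0 0 -0.03 0 -0.04 0.06; 0 0 0 -0.05 0 -0.03 0.06; 0 0 0 -0.05 0 -0.01 0.06; 0 0 0 -0.05 0 0 0.06; 0 0 0 -0.05 0 0 0.06; 0 0 0 0 0 0 0.06; 0 0 0 0 0 0 0.06",
)

```text
t: 38.95
eef_pos: [0.4589, 0.008, 0.2233]
ee_rot: [3.139, -0.173, -1.46]
force: [-0.2, -0.2, -0.3]
width: 0.06
gripper_force: 0.0
```

```bash
python3 - <<'E'
from mv import *
from h import *
show()
nb=nvec(6.2);B=np.array([.4872,-.2609,0]);X=np.array([nb[1],-nb[0],0]);im=[]
for nm in("side","top"):
    q,e=arm.grab_frame(nm);im.append(q);W=cloud(nm,e);L=np.stack([(W-B)@X,(W-B)@nb,W[...,2]],-1)
    for tag,lo,hi,bx,by in(("small",.062,.08,.03,.065),("med",.041,.054,.045,.085),("big",.028,.039,.09,.12)):
        P=L[(L[...,2]>lo)&(L[...,2]<hi)&(abs(L[...,0])<bx)&(abs(L[...,1])<by)]
        c,s,a=cv2.minAreaRect(P[:,:2].astype(np.float32));print(nm,tag,len(P),np.round(c,4),np.round(s,4),round(a,1),np.percentile(P[:,2],[50,95]).round(4))
W=cloud("top",e);Z=W[...,2]
for k,c0 in(("garlic",(.6135,.0531)),("lemon",(.6496,-.1367))):
    P=W[(Z>.02)&(Z<.08)&(np.hypot(W[...,0]-c0[0],W[...,1]-c0[1])<.06)];print(k,len(P),cv2.minAreaRect(P[:,:2].astype(np.float32))[0])
cv2.imwrite("pics/s7.png",np.hstack([cv2.resize(im[0][150:350,300:500],None,fx=2,fy=2),cv2.resize(im[1][120:320,320:520],None,fx=2,fy=2)]))
E
```

```text
t 38.95 G [0.4588 0.0099 0.2342] z [ 0.017 -0.172 -0.985] y [-0.994 -0.11   0.002] q [ 0.58  0.01 -0.54  0.17 -1.11 -0.55] F [-0.2 -0.2 -0.3] w 0.06 gf 0.0
side small 185 [-0.0015  0.0025] [0.0414 0.0897] 0.4 [0.0677 0.0734]
side med 310 [-0.0047  0.0031] [0.1296 0.06  ] 89.3 [0.0463 0.0527]
side big 578 [-0.0034 -0.0001] [0.1326 0.1896] 4.8 [0.0338 0.0382]
top small 135 [0.0019 0.0029] [0.0386 0.0894] 0.8 [0.0683 0.0736]
top med 227 [0.     0.0032] [0.0585 0.1313] 1.1 [0.0454 0.0521]
top big 400 [0.0001 0.0003] [0.1303 0.1899] 4.6 [0.0338 0.0384]
garlic 50 (0.6307532787322998, 0.04895121604204178)
lemon 448 (0.6499603986740112, -0.13557037711143494)
```

View pics/s7.png

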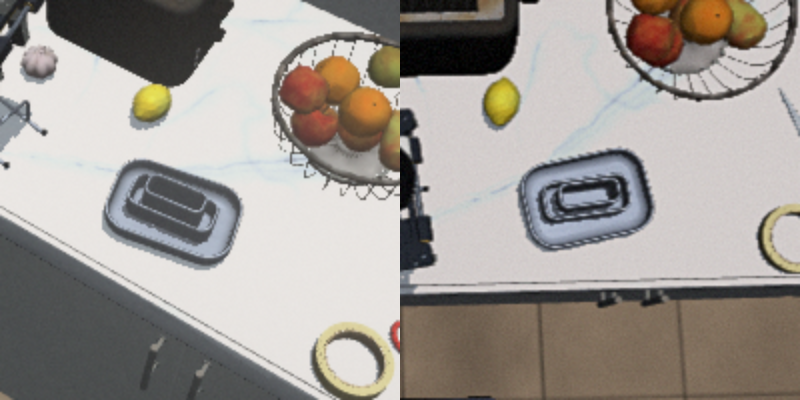

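The picture shows the three lids nested and level: the small lid is about 2 mm off centre across and less than 1 mm along. The lemon and garlic are where they were; the garlic's top reading is partly hidden by the arm. I'm handing in.

```bash
python3 -c "
from station import arm
print(arm.job_done())"
```

```text
the job is handed in; nothing more can be done
None
```

The job is handed in at about 39 s: the three lids are nested open side up, the big lid has not measurably moved, and the last pictures show the lemon and garlic in place; I did not re-measure the salt shaker, which the arm stayed clear of.

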